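# Load a connector into the soldering dial and index it one click

### The arm

A 7-joint arm with a two-finger parallel gripper is mounted at the origin on the work surface. World frame = base frame: x ahead of the robot, y to its left, z up, the work surface at z = 0. Lengths are in m, angles in rad, forces in N, time in s.
With the tool pointing down it reaches from about 0.4 to 0.875 m from the base axis. Payload 6.5 kg.
Tool frame: the origin (TCP) lies midway between the tips of the shut fingers; the grasp point (between the pads) lies 19 mm behind it; y points along the fingers, z is the direction in which the jaws open and shut, and the axes are right-handed (so a half turn about y gives the same grasp; the last joint's range is limited). The gripper opens to 88 mm and grips with 3 to 60 N. Pads are 18 mm wide; open, the fingers measure 123 mm over their backs; the gripper's body (75 mm by 187 mm) begins 45 mm behind the grasp point.
Start: joints at [1.216, 0.536, -0.004, 1.538, 0.003, 1.067, -0.071], TCP at [0.185, -0.623, 0.239] pointing down, gripper open.
Joint ranges: [-2.7, 2.7], [-0.37, 2.16], [-1.27, 1.26], [0.24, 2.4], [-1.31, 4.45], [0.19, 1.91], [-2.76, 2.76]. Speed limits (rad/s): [2.39, 2.39, 3.14, 3.14, 3.14, 3.14, 3.14].

### API

Orientations are given as a unit quaternion [x, y, z, w].
In Python, from rig import env, cams gives the robot as it stands.
- The arm moves only by the tool move_arm, never from a script. Its argument "steps" is text: rows parted by semicolons, each of 7 numbers parted by spaces: the shift along the tool's x, y, z in m, then the turn, a rotation vector about the tool's x, y, z in degrees, then the finger opening in m, from 0 to 0.0881. A call has 1 to 8 rows; each row shifts and turns the commanded pose from where the row before left it, along the tool's axes as they then stand; what a row does not reach is not made up. A row lasts 1/8 s, in which the tool goes at most 62.5 mm and 10.7 degrees, less where a joint would pass 70% of its speed; a pose out of reach is approached as far as the arm can. A call is refused whole if a number of a shift passes 0.0625 or a number of a turn 10.7, either way. A call with a gripper value outside its range is refused whole. The fingers move at their own pace and stop on an object; "newtons" is the grip in N (left out, the last holds). Time passes only in rows, so rows that do not move let the fingers close. It gives the time, the measured TCP pose, the force and the opening at its end, in the units of the state.
- env.state(): the state, without advancing time (a new reading comes with each control period).
- cams.camera(name): name is "side" or "top"; returns a dict with "frame" (400x640x3 uint8, blue, green, red), "intrinsics" (3x3 intrinsics, pixels), "rvec" (rotation vector, rad) and "tvec" (3), from world to camera coordinates, as OpenCV has them. Camera axes: x right, y down, z forward; pixel columns grow to the right and rows downward; lengths in m; the calibration is good to about 2 mm. A picture is of the moment at which its call begins. There is no depth.
- env.job_done(): hands the job in, once; it reports no verdict.
The state is a dict: "t": time; "joint_positions": joint angles; "joint_vel": joint speeds; "joint_efforts": joint torques, N m; "tcp_pos": TCP position; "ee_rot": TCP orientation; "ft_force": force on the tool from outside, world axes, zero at the start; "torque": the same for the moment, N m; "grip_width": finger opening in m.
Only numpy, scipy, OpenCV 4.12 (cv2) and the standard library are available. Lean on these libraries where they do the work, as an engineer would, in place of code of your own. Each camera call takes 0.05 s, during which the arm holds its last target.

### The job

Take the large connector from the parts tray and load it, solder cups up, into the empty nest of the soldering dial: find the bore and its key slot by feel without forcing it, and push it gently down until its square flange sits flat on the nest. Then turn the dial clockwise, seen from above, by one click and no further, using one of its upright pins, so that the connector goes on to the next station; leave the small connectors, the flux bottle and the brush where they are.

Things in the scene. Friction and masses are not known exactly. Their poses are not given: they have to be found in the camera images.
- connector_center (a point): Centre of the large metal connector, half-way up; stands cups up in the tray. From below: round mating barrel (23.5 mm across, 17 long), 34 mm square flange 4 thick, rear body 22 mm square, 34 tall, in line with it (hold here, fingertips on the flange lest it tip), solder cups 4.5 tall. 70 g. z up; x points to a key rib on the barrel (5 wide, 2.7 proud, from 5 mm above the foot up to the flange).
- flange (a point): Same connector and axes: centre of the underside of its square flange, 17 mm above the barrel's plain foot, 21 mm below the middle of the rear body. When home, this face lies flat on the nest's top face.
- load_nest (a point): Nominal centre of the empty nest, level with its top face: z up, x outward from the hub. The nest is a black round block 46 mm across, 20 high, its 26 mm bore as deep, with a 7 mm wide slot on the outward side for the key (about 5 degrees of play). It was screwed down by eye through slotted holes: the bore really sits up to 4.5 mm off this point in x and in y, not askew. Turns with the dial.
- dial_base: Base of the soldering dial, origin under its centre, z up; it carries the dial: an aluminium plate 250 mm across, top 52 mm above the bench, six nests on an 85 mm radius, five filled. A spring stud in the empty bore grips the barrel: 5 to 10 N of push takes it home, it will not drop in. Over 40 N of contact in all (the stud's squeeze is about 10) spoils the connector: keep pushes under 25.
- hub (a point): Point on the dial's upright turning axis, level with the plate's top. A steel boss 52 mm across and 16 mm high stands here.
- pin_a (a point): Top of one of three bare steel pins for turning the dial, each upright, 12 mm thick, 56 mm tall, 108 mm from the axis, standing between two nests. Seen from above, pin_a is the first pin 30 degrees anticlockwise of the empty nest; turns with the dial.
- pin_b (a point): Top of the second steel pin, like pin_a, 90 degrees clockwise of the empty nest.
- pin_c (a point): Top of the third steel pin, like pin_a, 150 degrees anticlockwise of the empty nest.
- dial (a joint): Turn of the dial in rad: 0 at the start, growing clockwise seen from above. It clicks into a stop every 60 degrees (1.047 rad). Starting off takes about 7 N at a pin, less and less up to half-way, after which the spring draws it on into the next stop.
- small_0: A small connector of the same make, flange 24 mm square, 36 mm tall, standing in the parts tray (grey, 130 x 230 mm, wall 16 high, floor 3 thick) with the large one, about 70 mm apart, order varies. Not wanted: leave alone. Origin under its foot.
- small_1: The other small connector in the tray, same as small_0. Leave alone.
- flux_bottle: White flux bottle with a steel needle, 42 mm across, 100 mm tall, standing right of the dial. Leave alone. Origin under its centre.
- bench_brush: Flat black dusting brush, 173 x 60 x 12 mm, lying on the bench to the right. Leave alone. Origin under the handle, 18 mm from its head; x towards the head.

How it is judged:
On the way, in this order (a step that is already met when the one before it is completed fails the run):
1. the large connector is home in the empty nest, flange down flat, with the dial still at its first stop (z of flange in the frame of load_nest below 0.0012 m and horizontal distance between flange and load_nest below 0.01 m and angle between flange's own z axis and vertical below 0.06 rad and value of joint dial between -0.08 and 0.08 rad), for 0.2 s.
2. the dial stands at the next click, the connector still home (z of flange in the frame of load_nest below 0.0015 m and horizontal distance between flange and load_nest below 0.01 m and angle between flange's own z axis and vertical below 0.06 rad and value of joint dial between 0.967 and 1.127 rad), for 0.2 s.
At the end, for the whole second after the job is handed in: The connector is home in its nest (flange within 1.5 mm of the nest's face, within 10 mm of the nest point sideways, upright within 0.06 rad) and the dial rests one click on, 1.047 rad within 0.08 (all of step 2 and velocity of joint dial between -0.05 and 0.05 rad/s); the robot touches nothing.
It fails at once if the connector is forced: pressed on the dial or its nests with more than 40 N (contact force between connector and dial_base above 40 N).
It fails at once if the dial is turned backwards, or on past the next click (value of joint dial below -0.35 rad or value of joint dial above 1.4 rad).
It fails at once if a small connector, the flux bottle or the brush is moved by more than 30 mm (distance of any of small_0, small_1, flux_bottle, bench_brush from where it was at the start of the episode above 0.03 m).
It also fails if it takes over 72 s, if anything falls off the work surface, if the arm or the gripper's body presses on something with over 40 N, if the wrist force passes 120 N, or if a joint passes its speed limit or range.

## Working session

There is one attempt and no reset: what is moved stays moved. The work goes in short steps, Python scripts to look and compute and a tool call to move; the robot and the scene stay as the last step left them, time stands still between calls to the robot, and variables do not carry over. Pictures are saved under pics/ and viewed, and the job is handed in when it is done.

Besides the shell and the picture viewer there is one more tool, called in YAML: its name, and indented under it one key for each argument. move_arm: Moves the arm, as the interface text tells. Its arguments: {"type":"object","properties":{"steps":{"type":"string"},"newtons":{"type":"number"}},"required":["steps"]}

```bash
ls; mkdir -p pics; python3 - <<'E'
from rig import env,cams
import cv2,numpy as np
s=env.state()
for k,v in s.items(): print(k,np.round(v,4))
for n in("side","top"):
    c=cams.camera(n); cv2.imwrite(f"pics/{n}0.png",c["frame"]); print(n,c["intrinsics"],c["rvec"],c["tvec"])
    R=cv2.Rodrigues(np.array(c["rvec"],float))[0]; print(-R.T@np.array(c["tvec"]).ravel(), R)
E
```

```text
pics
t 0.0
joint_positions [ 1.2158  0.5371 -0.0045  1.5389  0.0026  1.0673 -0.0712]
joint_vel [-0.0004  0.0001 -0.0001  0.0004  0.0008 -0.0004 -0.0011]
joint_efforts [-1.10000e-03 -5.70985e+01  9.90400e-01 -2.51602e+01 -5.63000e-02
  1.79000e-02  1.00000e-04]
tcp_pos [ 0.1849 -0.6225  0.2379]
ee_rot [-0.1019  0.7003 -0.6992  0.1017]
ft_force [ 0.3402  0.5588 -0.1838]
torque [-0.0513 -0.0185  0.0256]
grip_width 0.0878
side [[429.57401993   0.         318.63904271]
 [  0.         429.57401993 197.86435094]
 [  0.           0.           1.        ]] [ 0.79556166 -2.53280481  1.11605312] [0.4353172  0.27918093 0.78497445]
[0.11668439 0.56658335 0.74094265] [[-0.81591384 -0.57792048 -0.01710344]
 [-0.37736632  0.5547153  -0.74154272]
 [ 0.43804027 -0.5985807  -0.67068761]]
top [[499.24308334   0.         313.98761732]
 [  0.         499.24308334 196.09308666]
 [  0.           0.           1.        ]] [ 2.18872027 -2.15669704  0.15055476] [-0.01599851  0.53483705  1.21278607]
[0.39173033 0.01952853 1.26622377] [[ 0.01335551 -0.99962466  0.02391991]
 [-0.99325266 -0.01601882 -0.11485887]
 [ 0.11519893 -0.02222451 -0.99309379]]
```

View pics/side0.png

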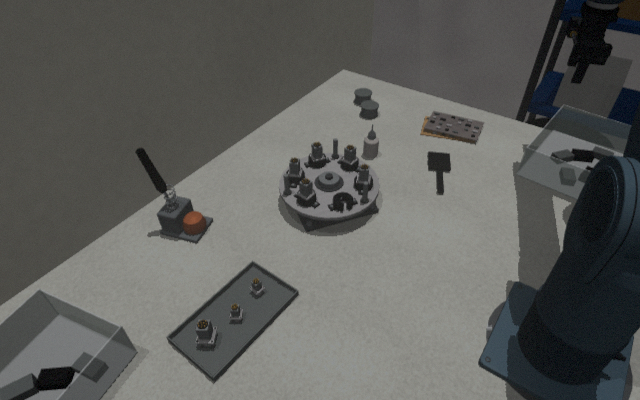

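View pics/top0.png

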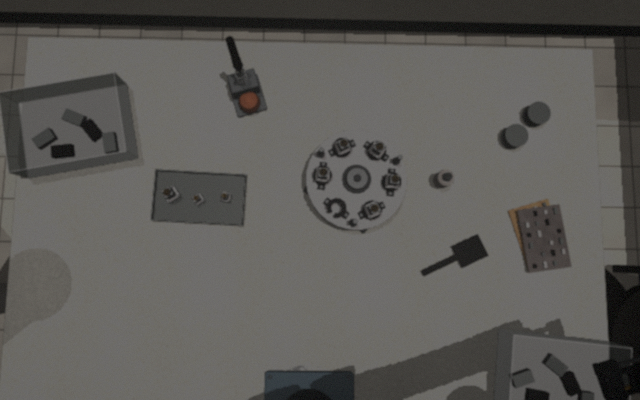

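```bash
cat > h.py <<'E'
import cv2,numpy as np
from rig import env,cams
def crop(n,x0,y0,x1,y1,k,out,g=2.0,fr=None):
    c=cams.camera(n) if fr is None else None
    f=c["frame"] if fr is None else fr
    p=f[y0:y1,x0:x1].astype(float)/255
    p=np.clip(p*g,0,1)**0.7
    p=cv2.resize((p*255).astype(np.uint8),None,fx=k,fy=k,interpolation=cv2.INTER_CUBIC)
    for x in range((x0+9)//10*10,x1,10): cv2.putText(p,str(x),(int((x-x0+.5)*k),8),0,.3,(0,255,255)); cv2.line(p,(int((x-x0+.5)*k),10),(int((x-x0+.5)*k),16),(0,255,255))
    for y in range((y0+9)//10*10,y1,10): cv2.putText(p,str(y),(0,int((y-y0+.5)*k)),0,.3,(0,255,255)); cv2.line(p,(20,int((y-y0+.5)*k)),(26,int((y-y0+.5)*k)),(0,255,255))
    cv2.imwrite(out,p)
CAM={}
def load():
    for n in("side","top"):
        c=cams.camera(n); CAM[n]=c
def ray(n,u,v,z):
    c=CAM[n];R=cv2.Rodrigues(np.array(c["rvec"],float))[0];t=np.array(c["tvec"]).ravel();K=np.array(c["intrinsics"])
    o=-R.T@t; d=R.T@np.linalg.inv(K)@np.array([u,v,1.]); return o+d*(z-o[2])/d[2]
def proj(n,P):
    c=CAM[n]; return cv2.projectPoints(np.array(P,float).reshape(-1,3),np.array(c["rvec"],float),np.array(c["tvec"],float),np.array(c["intrinsics"]),None)[0].reshape(-1,2)
E
python3 - <<'E'
import cv2
from h import *
t=cv2.imread("pics/top0.png");s=cv2.imread("pics/side0.png")
crop("top",150,165,250,230,8,"pics/t_tray.png",2.5,t)
crop("top",298,128,412,238,6.5 and 5,"pics/t_dial.png",2.5,t)
crop("side",160,255,305,385,5,"pics/s_tray.png",1.5,s)
crop("side",270,130,390,235,6,"pics/s_dial.png",1.5,s)
E
```

```text
(no output)
```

View pics/t_tray.png

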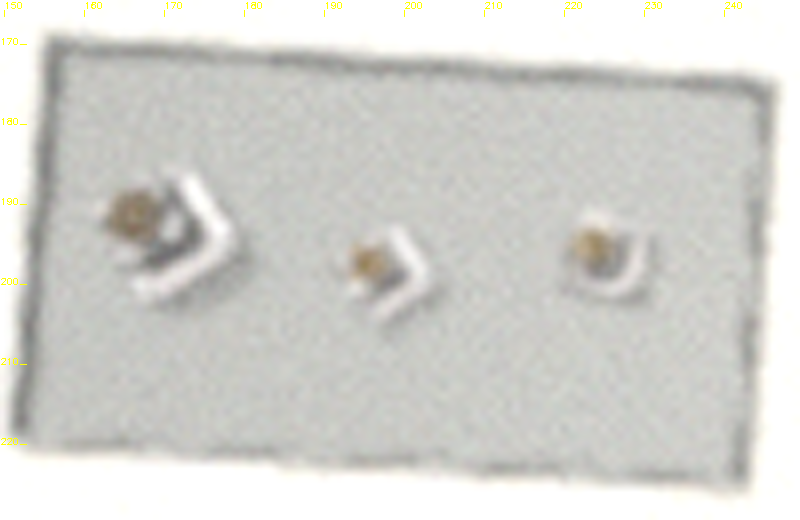

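View pics/t_dial.png

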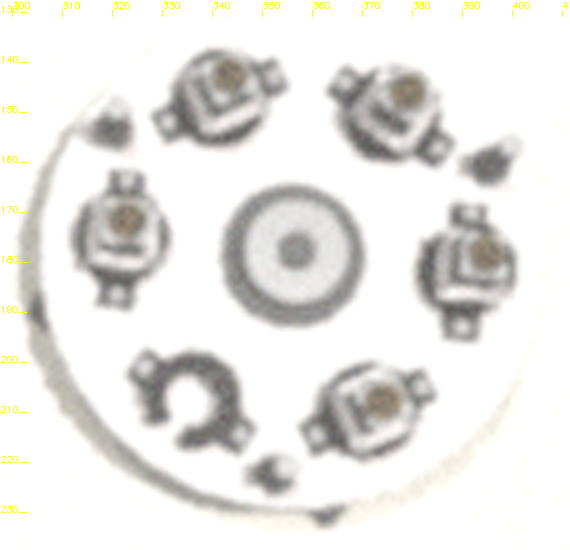

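View pics/s_tray.png

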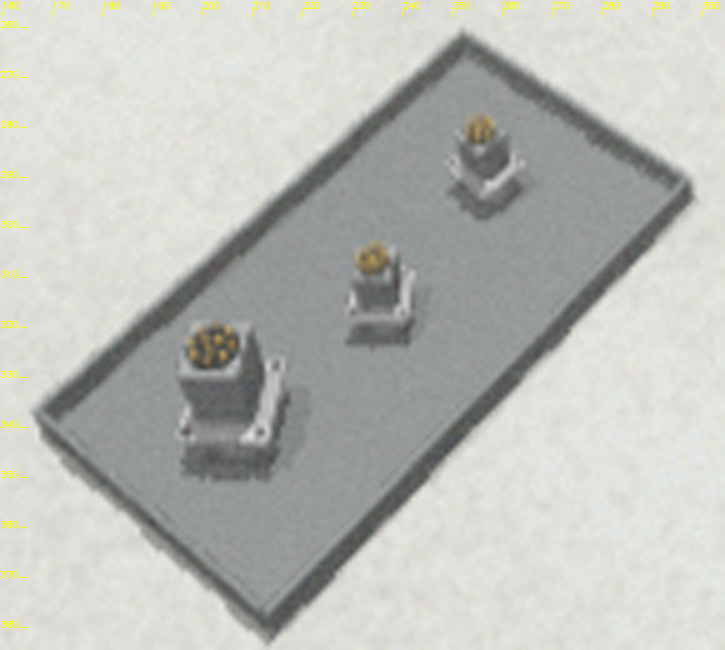

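View pics/s_dial.png

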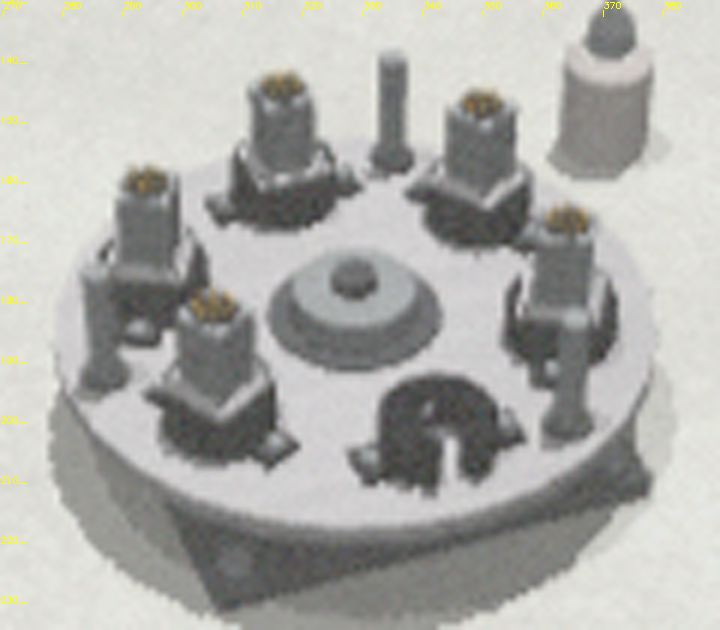

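```bash
python3 - <<'E'
import cv2
from h import *
load()
print("conn top",ray("top",166.1,191.5,.0625),"side",ray("side",202.1,323.5,.0625))
print("hub",ray("top",356.7,178.1,.068),"side boss top",ray("side",270+355/6-.5,130+297/6-.5,.068))
# nest hole top
print("nest top", ray("top",298+188/5-.5,128+400/5-.5,.072), "side", ray("side",270+437/6-.5,130+420/6-.5,.072))
for n,(u,v) in dict(pa=(125,102),pb=(508,148),pc=(285,470)).items(): print(n,ray("top",298+u/5-.5,128+v/5-.5,.108))
for n,(u,v) in dict(p_left=(98,272),p_right=(573,318),p_far=(394,58)).items(): print(n,ray("side",270+u/6-.5,130+v/6-.5,.108))
s=cv2.imread("pics/side0.png");t=cv2.imread("pics/top0.png")
crop("side",190,310,225,360,14,"pics/s_conn.png",2,s)
crop("top",155,178,190,208,18,"pics/t_conn.png",2,t)
crop("side",320,185,375,220,13,"pics/s_nest.png",2,s)
crop("top",318,190,358,230,13,"pics/t_nest.png",1.6,t)
E
```

```text
conn top [0.53676272 0.34968103 0.0625    ] side [0.53855609 0.35176685 0.0625    ]
hub [ 0.57644536 -0.11058785  0.068     ] side boss top [ 0.57572978 -0.10415488  0.068     ]
nest top [ 0.50346757 -0.05834514  0.072     ] side [ 0.50508364 -0.05662691  0.072     ]
pa [ 0.64105991 -0.02498146  0.108     ]
pb [ 0.62224557 -0.20666013  0.108     ]
pc [ 0.46809566 -0.10147168  0.108     ]
p_left [ 0.64000969 -0.02068155  0.108     ]
p_right [ 0.47281275 -0.10043649  0.108     ]
p_far [ 0.62547727 -0.20692647  0.108     ]
```

View pics/s_conn.png

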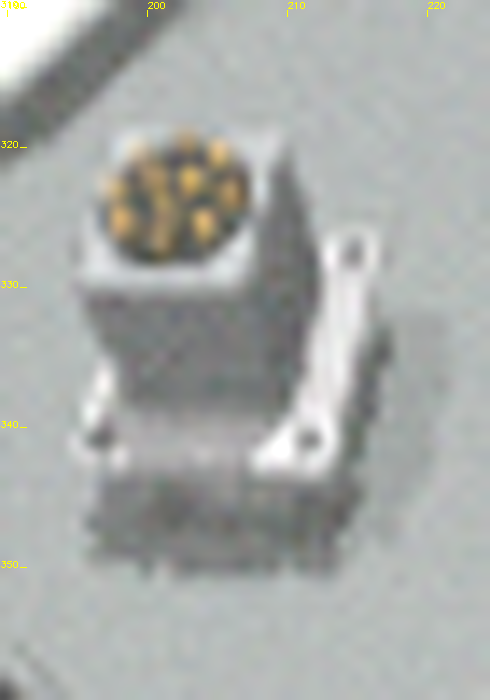

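View pics/t_conn.png

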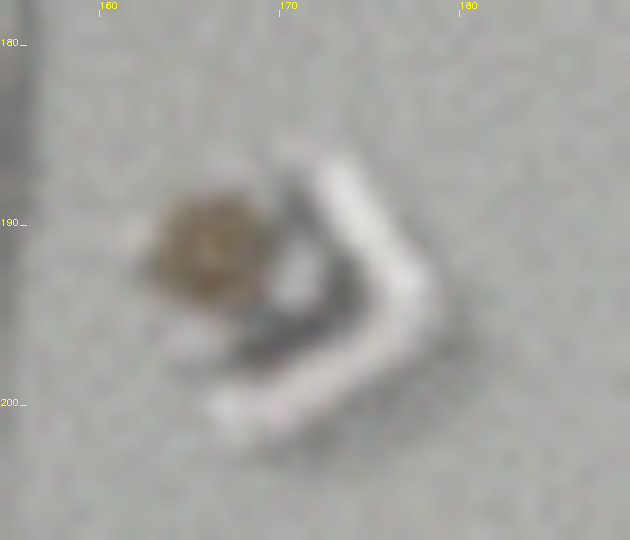

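View pics/s_nest.png

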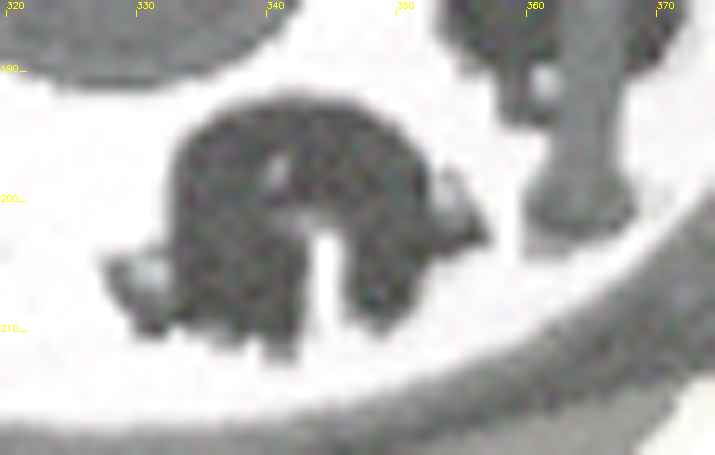

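View pics/t_nest.png

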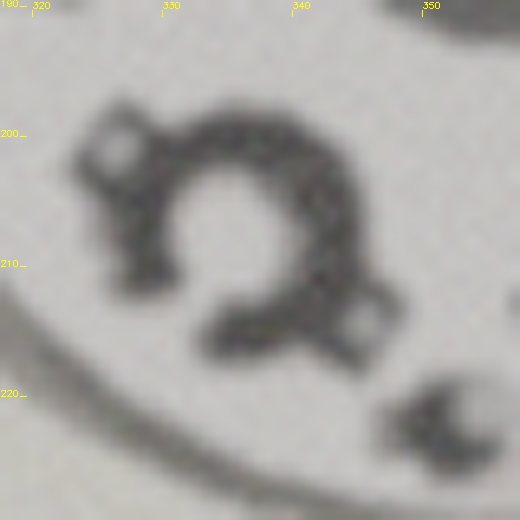

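```bash
python3 - <<'E'
from h import *
load()
P=[ray("side",u,v,.024) for u,v in((196.3,340.8),(211.3,340.8),(214.4,327.5))]
for p in P: print(p)
f=lambda a,b:(np.degrees(np.arctan2((b-a)[1],(b-a)[0])),np.linalg.norm(b-a))
print(f(P[0],P[1]),f(P[1],P[2]), (P[0]+P[2])/2)
# top: flange outer edges
Q=[ray("top",u,v,.024) for u,v in((172.8,186.5),(177.5,193.5),(167.5,201.5))]
for p in Q: print(p)
print(f(Q[0],Q[1]),f(Q[1],Q[2]),(Q[0]+Q[2])/2)
# body top corners side z=.058
B=[ray("side",u,v,.058) for u,v in((195.5,330.0),(207.8,330.0),(209.5,319.5))]
print(f(B[0],B[1]),f(B[1],B[2]),(B[0]+B[2])/2)
from scipy.spatial.transform import Rotation as Ro
print(Ro.from_quat(env.state()["ee_rot"]).as_matrix().round(3))
E
```

```text
[0.54473482 0.37062933 0.024     ]
[0.5220863  0.35491359 0.024     ]
[0.53715128 0.33229614 0.024     ]
(np.float64(-145.24334361906418), np.float64(0.027567010146193314)) (np.float64(-56.3332837207938), np.float64(0.027175407797419865)) [0.54094305 0.35146273 0.024     ]
[0.55423157 0.34423889 0.024     ]
[0.53684593 0.33180787 0.024     ]
[0.51643328 0.35560515 0.024     ]
(np.float64(-144.4346312955527), np.float64(0.021372666144760136)) (np.float64(130.62207779488605), np.float64(0.0313526215708877)) [0.53533243 0.34992202 0.024     ]
(np.float64(-145.27321086376372), np.float64(0.0219884836692348)) (np.float64(-52.053956630663826), np.float64(0.02122368362553291)) [0.53885293 0.35155812 0.058     ]
[[-0.959 -0.     0.285]
 [-0.285  0.    -0.959]
 [ 0.    -1.    -0.001]]
```

```bash
cat > plan.py <<'E'
import numpy as np, sys
from rig import env
from scipy.spatial.transform import Rotation as Ro
def cur():
    s=env.state(); R=Ro.from_quat(s["ee_rot"]); z=R.as_matrix()[:,2]
    return np.array(s["tcp_pos"]),np.degrees(np.arctan2(z[1],z[0])),s
def Ryaw(ps):
    a=np.radians(ps); z=np.array([np.cos(a),np.sin(a),0]); y=np.array([0,0,-1.]); x=np.cross(y,z)
    return np.stack([x,y,z],1)
def plan(wps,grip,p=None,ps=None):
    """wps: (x,y,z,yaw,nrows); assumes tool stays vertical"""
    p0,ps0,s=cur(); p=p0 if p is None else np.array(p,float); ps=ps0 if ps is None else ps
    R=Ryaw(ps); rows=[]
    for x,y,z,w,n in wps:
        T=np.array([x,y,z]); dp=(T-p)/n; dw=(w-ps)/n
        for i in range(n):
            tgt=T-dp*(n-1-i); 
            sh=np.round(R.T@(tgt-p),4); tr=round(-dw,2)
            if np.abs(sh).max()>.0625 or abs(tr)>10.7: print("TOO BIG",sh,tr)
            p=p+R@sh; ps=ps-tr; R=Ryaw(ps)
            rows.append("%g %g %g 0 %g 0 %g"%(*sh,tr,grip))
    for i in range(0,len(rows),8): print("; ".join(rows[i:i+8])); print()
    print("end",p.round(4),round(ps,2))
def st():
    p,ps,s=cur(); R=Ro.from_quat(s["ee_rot"]).as_matrix()
    print("t",round(s["t"],3),"p",p.round(4),"yaw",round(ps,2),"ydir",R[:,1].round(4),"F",np.round(s["ft_force"],2),"M",np.round(s["torque"],3),"g",round(s["grip_width"],4)," q",np.round(s["joint_positions"],3))
E
python3 -c "
from plan import *
plan([(.42,-.32,.25,-30,7),(.55,.0,.25,10,7),(.539,.351,.15,35,8)],.05)"
```

```text
-0.0445 -0.0016 -0.0319 0 -6.21 0 0.05; -0.0477 -0.0017 -0.0269 0 -6.21 0 0.05; -0.0503 -0.0016 -0.0216 0 -6.21 0 0.05; -0.0524 -0.0017 -0.0161 0 -6.21 0 0.05; -0.0538 -0.0016 -0.0102 0 -6.21 0 0.05; -0.0546 -0.0017 -0.0044 0 -6.21 0 0.05; -0.0547 -0.0016 0.0015 0 -6.21 0 0.05; -0.0489 -0 -0.0068 0 -5.71 0 0.05

-0.0493 -0 -0.0018 0 -5.71 0 0.05; -0.0492 -0 0.003 0 -5.71 0 0.05; -0.0487 -0 0.008 0 -5.71 0 0.05; -0.0477 -0 0.0127 0 -5.71 0 0.05; -0.0462 -0 0.0174 0 -5.71 0 0.05; -0.0442 -0 0.022 0 -5.71 0 0.05; -0.0434 0.0125 0.0063 0 -3.13 0 0.05; -0.0431 0.0125 0.0086 0 -3.13 0 0.05

-0.0425 0.0125 0.0109 0 -3.13 0 0.05; -0.0418 0.0125 0.0133 0 -3.13 0 0.05; -0.0411 0.0125 0.0155 0 -3.13 0 0.05; -0.0401 0.0125 0.0177 0 -3.13 0 0.05; -0.0392 0.0125 0.02 0 -3.13 0 0.05; -0.0379 0.0125 0.022 0 -3.13 0 0.05

end [0.5391 0.351  0.15  ] 35.03
```

move_arm:
  steps: "-0.0445 -0.0016 -0.0319 0 -6.21 0 0.05; -0.0477 -0.0017 -0.0269 0 -6.21 0 0.05; -0.0503 -0.0016 -0.0216 0 -6.21 0 0.05; -0.0524 -0.0017 -0.0161 0 -6.21 0 0.05; -0.0538 -0.0016 -0.0102 0 -6.21 0 0.05; -0.0546 -0.0017 -0.0044 0 -6.21 0 0.05; -0.0547 -0.0016 0.0015 0 -6.21 0 0.05; -0.0489 0 -0.0068 0 -5.71 0 0.05"

```text
t: 1.3
tcp_pos: [0.4402, -0.2728, 0.2505]
ee_rot: [0.385, -0.593, 0.593, -0.385]
ft_force: [-0.3, 0.1, -0.7]
grip_width: 0.0499
```

move_arm:
  steps: "-0.0493 0 -0.0018 0 -5.71 0 0.05; -0.0492 0 0.003 0 -5.71 0 0.05; -0.0487 0 0.008 0 -5.71 0 0.05; -0.0477 0 0.0127 0 -5.71 0 0.05; -0.0462 0 0.0174 0 -5.71 0 0.05; -0.0442 0 0.022 0 -5.71 0 0.05; -0.0434 0.0125 0.0063 0 -3.13 0 0.05; -0.0431 0.0125 0.0086 0 -3.13 0 0.05"

```text
t: 2.3
tcp_pos: [0.5475, 0.0889, 0.225]
ee_rot: [-0.566, 0.424, -0.424, 0.566]
ft_force: [0.1, 0.1, 0.9]
grip_width: 0.0501
```

```bash
python3 -c "
from plan import *
st()
plan([(.539,.351,.12,35,6)],.05)"
```

```text
t 2.3 p [0.5475 0.0889 0.225 ] yaw 16.33 ydir [ 5.e-04  1.e-04 -1.e+00] F [0.07 0.11 0.91] M [-0.001 -0.129 -0.016] g 0.0501  q [ 0.212  0.456 -0.592  1.782  0.298  0.994 -0.212]
-0.0423 0.0175 0.0109 0 -3.11 0 0.05; -0.0417 0.0175 0.0132 0 -3.11 0 0.05; -0.0408 0.0175 0.0155 0 -3.11 0 0.05; -0.04 0.0175 0.0176 0 -3.11 0 0.05; -0.039 0.0175 0.0198 0 -3.11 0 0.05; -0.0378 0.0175 0.0218 0 -3.11 0 0.05

end [0.539 0.351 0.12 ] 34.99
```

move_arm:
  steps: "-0.0423 0.0175 0.0109 0 -3.11 0 0.05; -0.0417 0.0175 0.0132 0 -3.11 0 0.05; -0.0408 0.0175 0.0155 0 -3.11 0 0.05; -0.04 0.0175 0.0176 0 -3.11 0 0.05; -0.039 0.0175 0.0198 0 -3.11 0 0.05; -0.0378 0.0175 0.0218 0 -3.11 0 0.05; 0 0 0 0 0 0 0.05"

```text
t: 3.18
tcp_pos: [0.5366, 0.3536, 0.1189]
ee_rot: [-0.628, 0.326, -0.324, 0.628]
ft_force: [-0.1, -0.3, 0.4]
grip_width: 0.0501
```

```bash
python3 -c "
from plan import *
st()
from h import *
crop('side',150,240,260,360,6,'pics/s1.png',2)
crop('top',130,160,215,225,9,'pics/t1.png',2)
plan([(.539,.351,.066,35,3)],.05)"
```

```text
t 3.175 p [0.5366 0.3536 0.1189] yaw 35.23 ydir [-0.003   0.0018 -1.    ] F [-0.1  -0.34  0.37] M [-0.056 -0.133 -0.018] g 0.0501  q [-0.246  0.747 -0.603  1.615  0.494  0.938 -0.408]
-0.0005 0.018 0.0003 0 -0.03 0 0.05; -0.0005 0.0179 0.0003 0 -0.03 0 0.05; -0.0005 0.018 0.0003 0 -0.03 0 0.05

end [0.539 0.351 0.066] 35.0
```

View pics/s1.png

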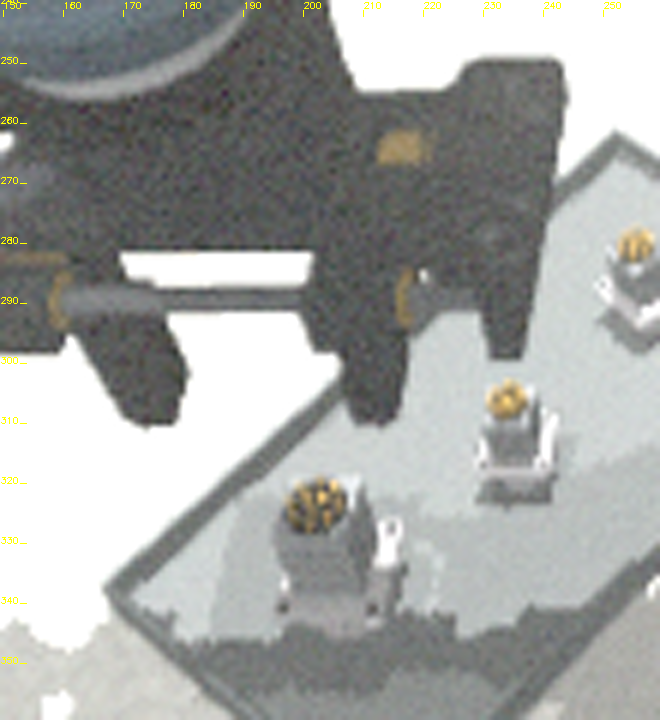

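View pics/t1.png

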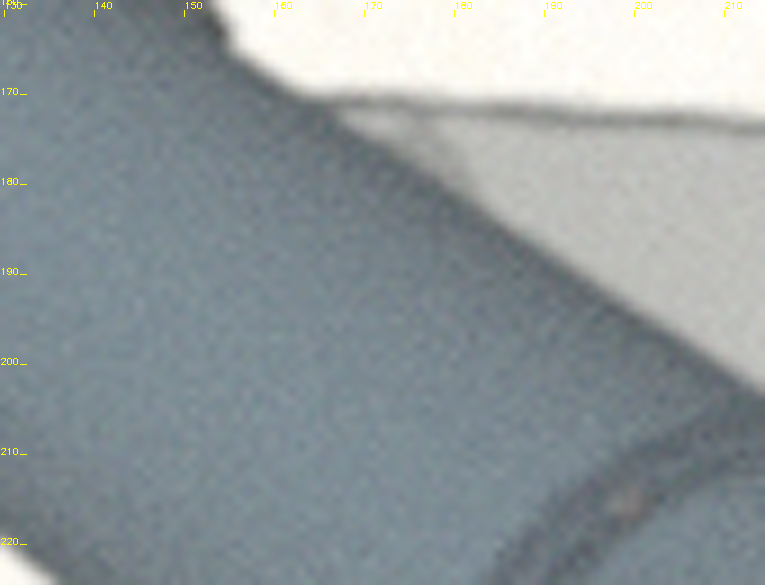

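```bash
python3 -c "
from h import *
load()
print(proj('side',[[.5366,.3536,.1189],[.539,.351,.0625],[.537,.353,.0625]]))
from plan import *
st()
plan([(.539,.351,.068,35,3)],.05)"
```

```text
[[195.48491494 306.73654018]
 [202.24425845 323.06206921]
 [202.19622229 324.44457487]]
t 3.375 p [0.5401 0.348  0.1205] yaw 34.79 ydir [ 8.e-04 -1.e-03 -1.e+00] F [-0.46 -0.46  0.04] M [ 0.021 -0.148  0.037] g 0.0499  q [-0.24   0.743 -0.6    1.616  0.495  0.939 -0.408]
-0.001 0.0175 0.0003 0 -0.07 0 0.05; -0.001 0.0175 0.0002 0 -0.07 0 0.05; -0.0011 0.0175 0.0003 0 -0.07 0 0.05

end [0.539 0.351 0.068] 35.0
```

move_arm:
  steps: "0 0.018 0 0 0 0 0.05; 0 0.018 0 0 0 0 0.05; 0 0.018 0 0 0 0 0.05; 0 0.012 0 0 0 0 0.05; 0 0.008 0 0 0 0 0.05; 0 0.006 0 0 0 0 0.05; 0 0.004 0 0 0 0 0.05; 0 0 0 0 0 0 0.05"

```text
t: 4.38
tcp_pos: [0.5392, 0.3497, 0.0362]
ee_rot: [0.627, -0.327, 0.327, -0.627]
ft_force: [0.4, 0.4, -0.6]
grip_width: 0.0503
```

```bash
python3 -c "
from plan import *
st()
from h import *
crop('side',150,270,260,390,6,'pics/s2.png',2)
"
```

```text
t 4.375 p [0.5392 0.3497 0.0362] yaw 34.91 ydir [-0. -0. -1.] F [ 0.36  0.39 -0.63] M [-0.089 -0.12   0.038] g 0.0503  q [-0.28   0.854 -0.541  1.64   0.566  0.809 -0.46 ]
```

View pics/s2.png

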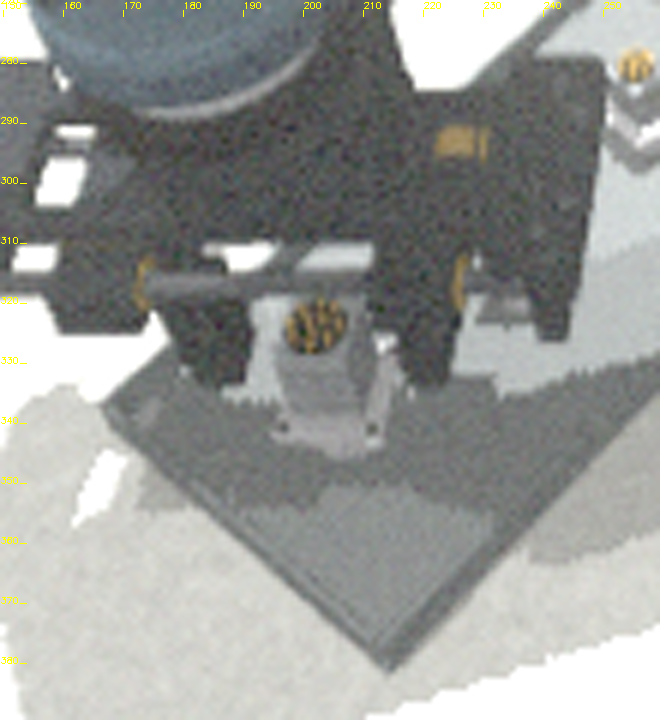

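move_arm:
  steps: "0 0.006 0 0 0 0 0.05; 0 0.004 0 0 0 0 0.05; 0 0.001 0 0 0 0 0.05; 0 0 0 0 0 0 0.05"

```text
t: 4.92
tcp_pos: [0.5392, 0.3496, 0.0251]
ee_rot: [0.627, -0.327, 0.327, -0.627]
ft_force: [-0.4, 0.4, -0.2]
grip_width: 0.0494
```

move_arm:
  steps: "0 0 0 0 0 0 0.015; 0 0 0 0 0 0 0.015; 0 0 0 0 0 0 0.015; 0 0 0 0 0 0 0.015"
  newtons: 30

```text
t: 5.42
tcp_pos: [0.5392, 0.3497, 0.0253]
ee_rot: [-0.627, 0.327, -0.327, 0.627]
ft_force: [0.0, -0.1, 0.3]
grip_width: 0.022
```

```bash
python3 -c "
from plan import *
st()
from h import *
crop('side',150,270,260,390,6,'pics/s3.png',2)
"
```

```text
t 5.425 p [0.5392 0.3497 0.0253] yaw 34.91 ydir [ 1.e-04  0.e+00 -1.e+00] F [ 0.   -0.1   0.26] M [-0.075 -0.062  0.028] g 0.022  q [-0.285  0.869 -0.533  1.641  0.576  0.793 -0.466]
```

View pics/s3.png

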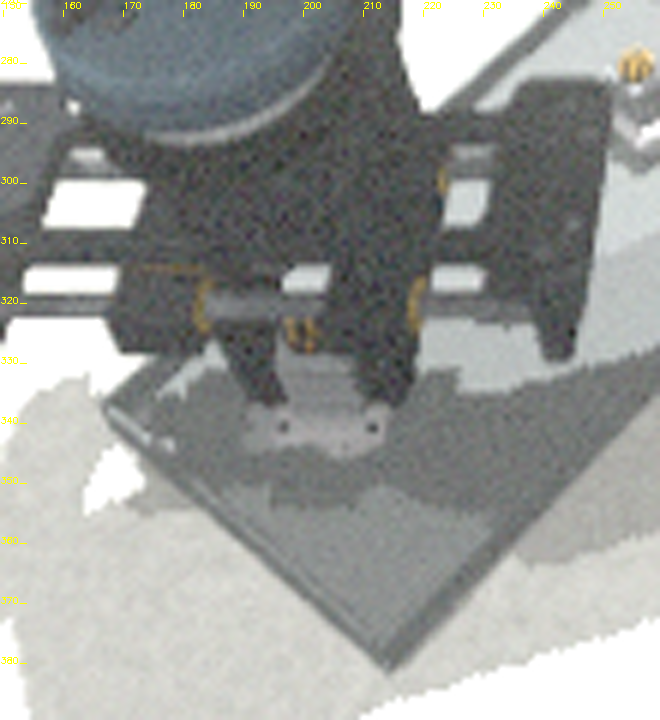

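```bash
python3 -c "
from plan import *
plan([(.5392,.3497,.06,35,2),(.48,.34,.2,35,3),(.37,.32,.37,35,5)],.015)"
```

```text
-0 -0.0174 -0 0 -0.05 0 0.015; -0.0001 -0.0173 -0 0 -0.05 0 0.015; -0.0087 -0.0467 -0.018 0 0 0 0.015; -0.0086 -0.0466 -0.0181 0 0 0 0.015; -0.0087 -0.0467 -0.018 0 0 0 0.015; -0.0093 -0.034 -0.0203 0 0 0 0.015; -0.0094 -0.034 -0.0203 0 0 0 0.015; -0.0093 -0.034 -0.0203 0 0 0 0.015

-0.0094 -0.034 -0.0203 0 0 0 0.015; -0.0093 -0.034 -0.0204 0 0 0 0.015

end [0.37 0.32 0.37] 35.01
```

move_arm:
  steps: "0 -0.012 0 0 0 0 0.015; 0 -0.022 0 0 -0.1 0 0.015; -0.0087 -0.0467 -0.018 0 0 0 0.015; -0.0086 -0.0466 -0.0181 0 0 0 0.015; -0.0087 -0.0467 -0.018 0 0 0 0.015; -0.0093 -0.034 -0.0203 0 0 0 0.015; -0.0094 -0.034 -0.0203 0 0 0 0.015; -0.0093 -0.034 -0.0203 0 0 0 0.015"

```text
t: 6.48
tcp_pos: [0.413, 0.3279, 0.3038]
ee_rot: [-0.627, 0.326, -0.327, 0.628]
ft_force: [0.6, -0.4, -0.0]
grip_width: 0.0216
```

move_arm:
  steps: "-0.0094 -0.034 -0.0203 0 0 0 0.015; -0.0093 -0.034 -0.0204 0 0 0 0.015; 0 0 0 0 0 0 0.015; 0 0 0 0 0 0 0.015"

```text
t: 6.98
tcp_pos: [0.3701, 0.3194, 0.3692]
ee_rot: [0.627, -0.326, 0.327, -0.627]
ft_force: [-0.4, 0.0, -0.7]
grip_width: 0.0216
```

```bash
python3 -c "
from plan import *
st()
from h import *
load(); fr=CAM['side']['frame']
p=proj('side',[cur()[0]])[0]; print(p)
x,y=map(int,p)
crop('side',x-40,y-30,x+40,y+40,8,'pics/s4.png',3,fr)
"
```

```text
t 6.975 p [0.3701 0.3194 0.3692] yaw 35.0 ydir [ 8.e-04 -6.e-04 -1.e+00] F [-0.36  0.01 -0.67] M [-0.082 -0.124  0.006] g 0.0216  q [-0.101  0.215 -0.814  1.747  0.165  1.249 -0.345]
[270.12230827 234.56158773]
```

View pics/s4.png

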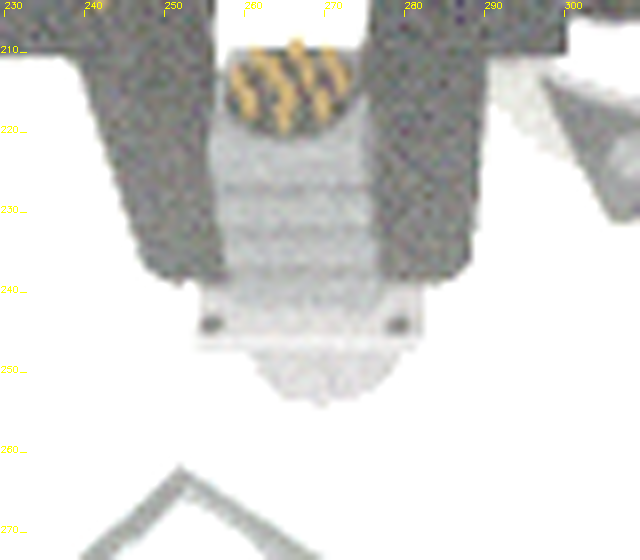

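move_arm:
  steps: "0 0 0 0 0 10 0.015; 0 0 0 0 0 10 0.015; 0 0 0 0 0 10 0.015; 0 0 0 0 0 10 0.015; 0 0 0 0 0 0 0.015; 0 0 0 0 0 0 0.015"

```text
t: 7.82
tcp_pos: [0.3693, 0.3206, 0.3692]
ee_rot: [-0.479, 0.52, -0.092, 0.701]
ft_force: [-0.6, 1.1, 0.0]
grip_width: 0.0217
```

```bash
python3 -c "
from plan import *
st()
from h import *
load(); fr=CAM['side']['frame']
p=proj('side',[cur()[0]])[0]; print(p)
x,y=map(int,p)
crop('side',x-35,y-25,x+35,y+45,9,'pics/s5.png',1.3,fr)
"
```

```text
t 7.825 p [0.3693 0.3206 0.3692] yaw 35.11 ydir [-0.3691  0.5244 -0.7673] F [-0.65  1.12  0.  ] M [-0.518 -0.498  0.013] g 0.0217  q [ 0.313  0.359 -0.862  1.799 -0.454  1.207  0.273]
[269.68077264 235.10270169]
```

View pics/s5.png

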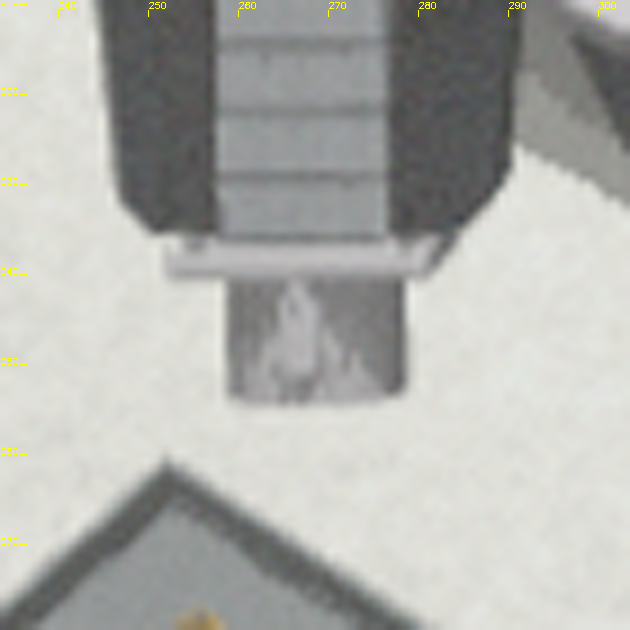

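move_arm:
  steps: "0 0 0 0 0 -10 0.015; 0 0 0 0 0 -10 0.015; 0 0 0 0 0 -10 0.015; 0 0 0 0 0 -10 0.015"

```text
t: 8.43
tcp_pos: [0.3695, 0.3214, 0.3714]
ee_rot: [-0.627, 0.323, -0.329, 0.628]
ft_force: [0.2, 0.3, -1.9]
grip_width: 0.0216
```

```bash
python3 -c "
from plan import *
plan([(.504,-.0585,.2,55,8),(.504,-.0585,.11,55,4)],.015,(.37,.32,.37),35.0)"
```

```text
0.0484 0.0212 -0.0134 0 -2.5 0 0.015; 0.0477 0.0213 -0.0155 0 -2.5 0 0.015; 0.047 0.0212 -0.0176 0 -2.5 0 0.015; 0.0462 0.0213 -0.0196 0 -2.5 0 0.015; 0.0453 0.0212 -0.0216 0 -2.5 0 0.015; 0.0443 0.0213 -0.0236 0 -2.5 0 0.015; 0.0433 0.0213 -0.0255 0 -2.5 0 0.015; 0.042 0.0212 -0.0273 0 -2.5 0 0.015

0 0.0225 -0 0 -0 0 0.015; 0 0.0225 -0 0 -0 0 0.015; 0 0.0225 -0 0 -0 0 0.015; 0 0.0225 -0 0 -0 0 0.015

end [ 0.504  -0.0585  0.11  ] 55.0
```

move_arm:
  steps: "0.0484 0.0212 -0.0134 0 -2.5 0 0.015; 0.0477 0.0213 -0.0155 0 -2.5 0 0.015; 0.047 0.0212 -0.0176 0 -2.5 0 0.015; 0.0462 0.0213 -0.0196 0 -2.5 0 0.015; 0.0453 0.0212 -0.0216 0 -2.5 0 0.015; 0.0443 0.0213 -0.0236 0 -2.5 0 0.015; 0.0433 0.0213 -0.0255 0 -2.5 0 0.015; 0.042 0.0212 -0.0273 0 -2.5 0 0.015"

```text
t: 9.43
tcp_pos: [0.5055, -0.0585, 0.2]
ee_rot: [0.675, -0.21, 0.212, -0.675]
ft_force: [0.9, -0.0, -0.8]
grip_width: 0.022
```

move_arm:
  steps: "0 0.0225 0 0 0 0 0.015; 0 0.0225 0 0 0 0 0.015; 0 0.0225 0 0 0 0 0.015; 0 0.0175 0 0 0 0 0.015; 0 0 0 0 0 0 0.015; 0 0 0 0 0 0 0.015"

```text
t: 10.18
tcp_pos: [0.5048, -0.0582, 0.1151]
ee_rot: [-0.674, 0.212, -0.213, 0.675]
ft_force: [-0.4, 0.3, -0.5]
grip_width: 0.0217
```

```bash
python3 -c "
from plan import *
st()
from h import *
load(); fr=CAM['side']['frame']; np.save('pics/s6.npy',fr)
p=cur()[0]; print(proj('side',[p,p-[0,0,.0222]]))
crop('side',300,140,385,225,8,'pics/s6.png',1.3,fr)
crop('top',310,170,370,230,9,'pics/t6.png',2,CAM['top']['frame'])
"
```

```text
t 10.175 p [ 0.5048 -0.0582  0.1151] yaw 55.05 ydir [ 1.5e-03 -2.0e-04 -1.0e+00] F [-0.4   0.31 -0.52] M [ 0.004 -0.154  0.05 ] g 0.0217  q [ 0.425  0.532 -0.503  1.98   0.381  0.72   0.651]
[[343.29030325 184.8918737 ]
 [343.0819444  192.31450132]]
```

View pics/s6.png

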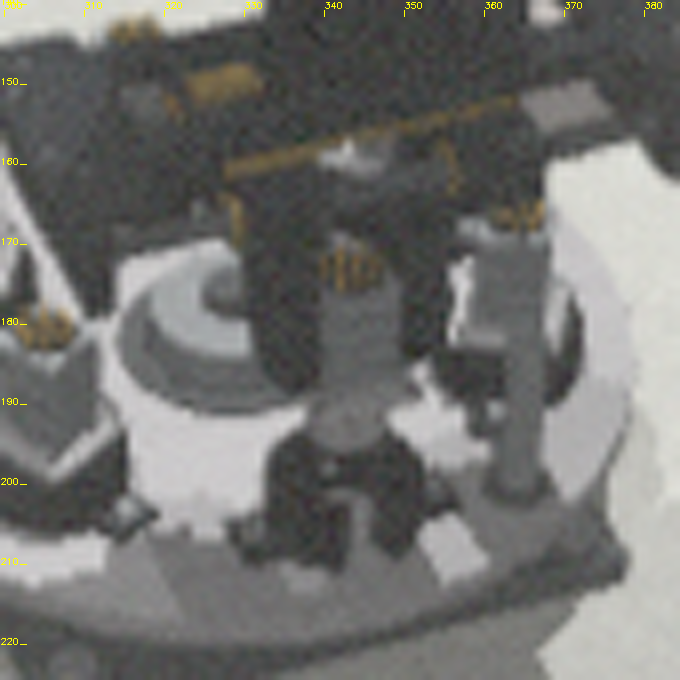

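View pics/t6.png

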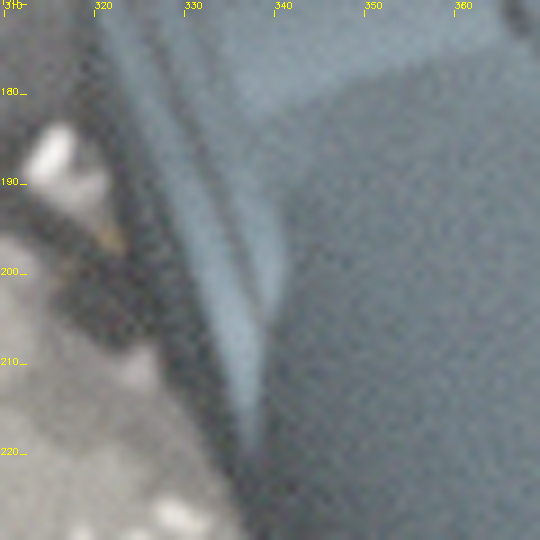

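```bash
python3 - <<'E'
from h import *
load()
s0=cv2.imread("pics/side0.png"); t0=cv2.imread("pics/top0.png")
def draw(n,fr,C,x0,y0,x1,y1,k,out,g):
    crop(n,x0,y0,x1,y1,k,out,g,fr); im=cv2.imread(out)
    a=np.linspace(0,2*np.pi,120)
    def pl(P,col):
        q=proj(n,P); q=((q-[x0,y0]+.5)*k).astype(int); cv2.polylines(im,[q.reshape(-1,1,2)],False,col,1)
    for r,z,col in((.023,.072,(0,0,255)),(.023,.052,(0,120,255)),(.013,.072,(0,200,0)),(.013,.052,(255,0,0))):
        pl(np.stack([C[0]+r*np.cos(a),C[1]+r*np.sin(a),0*a+z],1),col)
    u=np.array([np.cos(np.radians(145)),np.sin(np.radians(145)),0]);w=np.array([-u[1],u[0],0])
    for sg in(-1,1):
        for z in (.072,.052):
            b=np.array([C[0],C[1],z]); pl([b+u*.0125+w*.0035*sg,b+u*.0227+w*.0035*sg],(255,0,255))
    cv2.imwrite(out,im)
draw("side",s0,(.505,-.0575),320,180,375,222,14,"pics/fit_s.png",1.6)
draw("top",t0,(.505,-.0575),313,188,358,232,13,"pics/fit_t.png",1.6)
E
```

```text
(no output)
```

View pics/fit_s.png

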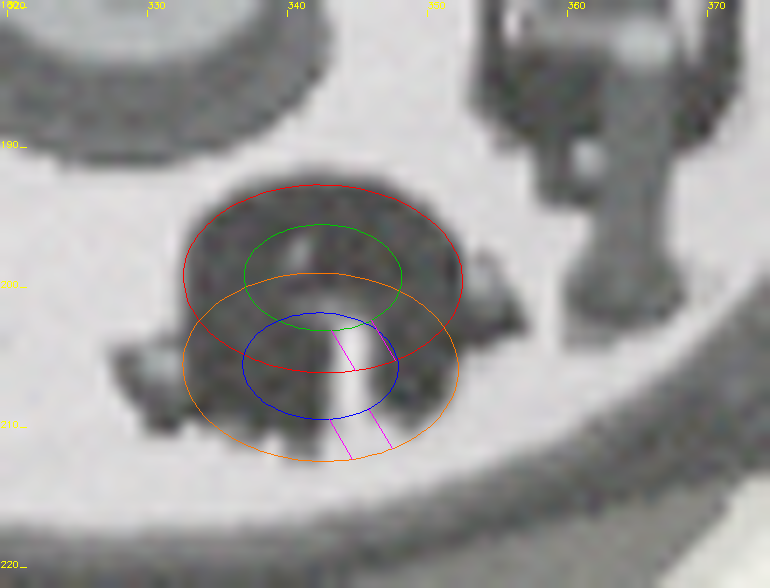

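View pics/fit_t.png

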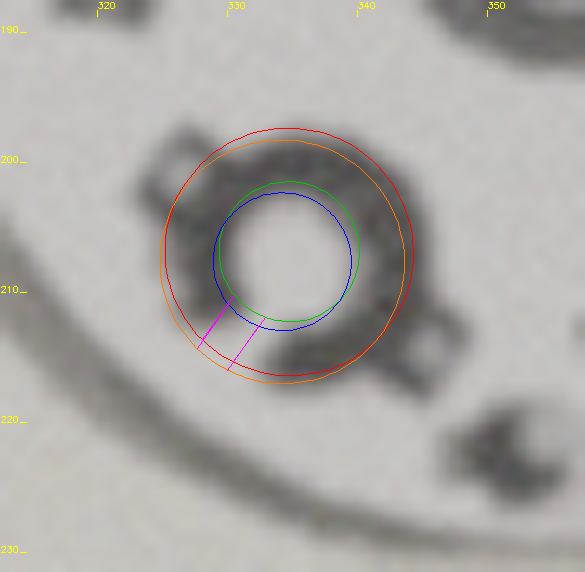

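```bash
cat > fitn.py <<'E'
from h import *
from scipy.optimize import minimize
load()
s0=cv2.imread("pics/side0.png").mean(2); t0=cv2.imread("pics/top0.png").mean(2)
def setup(n,fr,x0,y0,x1,y1,S=4):
    c=CAM[n];R=cv2.Rodrigues(np.array(c["rvec"],float))[0];t=np.array(c["tvec"]).ravel();K=np.array(c["intrinsics"])
    o=-R.T@t
    u=(np.arange((x1-x0)*S)+.5)/S-.5+x0; v=(np.arange((y1-y0)*S)+.5)/S-.5+y0
    U,V=np.meshgrid(u,v); d=np.stack([U,V,np.ones_like(U)],-1)@np.linalg.inv(K).T@R
    zs=np.linspace(.0721,.0521,11)
    P=[(o+d*((z-o[2])/d[...,2])[...,None])[...,:2] for z in zs]
    return np.array(P),fr[y0:y1,x0:x1],S
def render(P,S,C,th):
    q=P-np.array(C); r2=(q**2).sum(-1); e=np.array([np.cos(th),np.sin(th)])
    a=q@e; b=-q[...,0]*e[1]+q[...,1]*e[0]
    solid=(r2<.023**2)&(r2>.013**2)&~((a>0)&(np.abs(b)<.0035))
    ears=((np.abs(b)>.021)&(np.abs(b)<.033)&(np.abs(a)<.007))[-6:].any(0)
    occ=solid.any(0).astype(float)
    h,w=occ.shape; f=lambda m:cv2.GaussianBlur(m.reshape(h//S,S,w//S,S).mean((1,3)),(0,0),.6)
    return f(occ),f(ears.astype(float))
def cost(x,P,I,S,ret=0):
    o,e=render(P,S,x[:2],x[2]); wt=(e<.05).astype(float)
    if ret: return o,e
    A=np.stack([np.ones(wt.sum().astype(int)),o[wt>0]],1); y=I[wt>0]
    c,res,_,_=np.linalg.lstsq(A,y,rcond=None); return np.mean((A@c-y)**2)
if __name__=="__main__":
  for n,fr,box in(("side",s0,(328,190,357,214)),("top",t0,(322,194,349,219))):
    P,I,S=setup(n,fr,*box)
    for fix in(None,145):
      best=None
      for th0 in((130,138,145,152) if fix is None else (145,)):
        f=(lambda x:cost([x[0],x[1],np.radians(x[2]*1000)],P,I,S)) if fix is None else (lambda x:cost([x[0],x[1],np.radians(145)],P,I,S))
        x0=[.506,-.059]+([th0/1000] if fix is None else [])
        sim=np.array([x0]+[[x0[j]+(.003 if j==i and i<2 else .008 if j==i else 0) for j in range(len(x0))] for i in range(len(x0))])
        r=minimize(f,x0,method="Nelder-Mead",options=dict(initial_simplex=sim,xatol=1e-4,fatol=1e-3))
        if best is None or r.fun<best.fun: best=r
      print(n,fix,best.x.round(4),round(best.fun,2))
E
python3 fitn.py
```

```text
side None [ 0.5064 -0.0595  0.1391] 244.17
side 145 [ 0.5073 -0.059 ] 279.75
top None [ 0.5042 -0.0606  0.1462] 77.7
top 145 [ 0.5039 -0.0605] 80.61
```

```bash
python3 -c "
from plan import *
st()
plan([(.506,-.0595,.100,54,4)],.015)"
```

```text
t 10.475 p [ 0.5043 -0.0587  0.1146] yaw 55.0 ydir [ 7.e-04 -2.e-04 -1.e+00] F [ 0.3  -0.04 -0.78] M [ 0.061 -0.174  0.06 ] g 0.0219  q [ 0.426  0.533 -0.503  1.981  0.381  0.719  0.651]
0.0005 0.0037 0.0001 0 0.25 0 0.015; 0.0004 0.0036 0.0001 0 0.25 0 0.015; 0.0005 0.0037 0.0001 0 0.25 0 0.015; 0.0005 0.0036 0.0001 0 0.25 0 0.015

end [ 0.506  -0.0595  0.1   ] 54.0
```

move_arm:
  steps: "0.0005 0.005 0.0001 0 0.2 0 0.015; 0.0005 0.005 0.0001 0 0.2 0 0.015; 0.0005 0.005 0.0001 0 0 0 0.015; 0.0004 0.0025 0.0001 0 0 0 0.015; 0 0 0 0 0 0 0.015; 0 0 0 0 0 0 0.015"

```text
t: 11.22
tcp_pos: [0.5059, -0.0593, 0.0968]
ee_rot: [-0.674, 0.215, -0.215, 0.674]
ft_force: [-0.3, -0.1, -0.7]
grip_width: 0.0218
```

```bash
python3 -c "
from plan import *
st()
from h import *
load(); fr=CAM['side']['frame']
p=cur()[0]; print(proj('side',[p,p-[0,0,.0222]]))
crop('side',315,160,370,220,11,'pics/s7.png',1.8,fr)
st()
"
```

```text
t 11.225 p [ 0.5059 -0.0593  0.0968] yaw 54.61 ydir [ 1.e-04  0.e+00 -1.e+00] F [-0.35 -0.14 -0.7 ] M [ 0.002 -0.113 -0.002] g 0.0218  q [ 0.41   0.564 -0.483  1.985  0.402  0.687  0.628]
[[342.90203274 190.61747639]
 [342.70229324 197.85471027]]
t 11.325 p [ 0.5059 -0.0594  0.0969] yaw 54.61 ydir [ 3.e-04 -1.e-04 -1.e+00] F [-0.65 -0.35 -1.08] M [-0.037 -0.149  0.024] g 0.0215  q [ 0.41   0.564 -0.483  1.985  0.402  0.687  0.628]
```

View pics/s7.png

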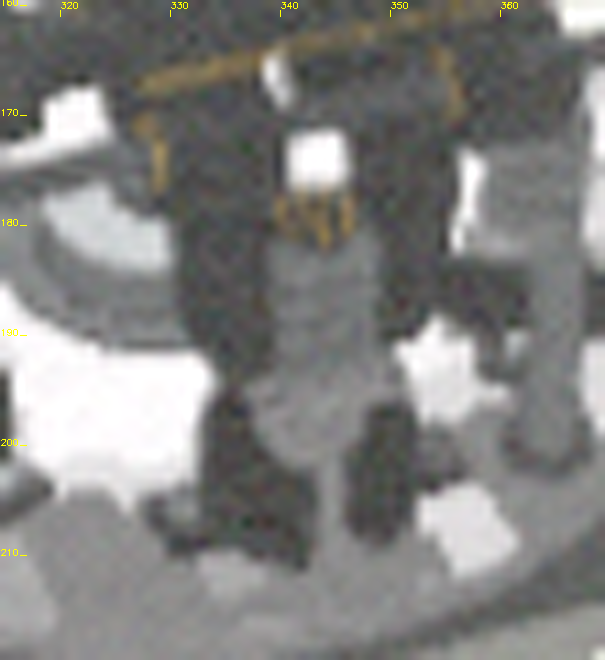

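move_arm:
  steps: "0 0.001 0 0 0 0 0.015; 0 0.001 0 0 0 0 0.015; 0 0.001 0 0 0 0 0.015; 0 0.0005 0 0 0 0 0.015; 0 0 0 0 0 0 0.015"

```text
t: 11.95
tcp_pos: [0.5062, -0.0597, 0.0933]
ee_rot: [0.674, -0.215, 0.215, -0.674]
ft_force: [1.2, -1.3, 0.3]
grip_width: 0.0215
```

move_arm:
  steps: "0 0.001 0 0 0 0 0.015; 0 0.001 0 0 0 0 0.015; 0 0 0 0 0 0 0.015"

```text
t: 12.32
tcp_pos: [0.506, -0.0598, 0.0911]
ee_rot: [0.674, -0.215, 0.215, -0.674]
ft_force: [2.0, -3.0, -1.3]
grip_width: 0.0219
```

```bash
python3 -c "
from plan import *
st()"
```

```text
t 12.325 p [ 0.506  -0.0598  0.0911] yaw 54.59 ydir [ 3.e-04 -4.e-04 -1.e+00] F [ 2.04 -2.95 -1.3 ] M [-0.639 -0.517  0.032] g 0.0219  q [ 0.405  0.573 -0.477  1.987  0.41   0.676  0.622]
```

move_arm:
  steps: "0.0007 0 -0.0003 0 0 0 0.015; 0 0 0 0 0 0 0.015; 0 0.001 0 0 0 0 0.015; 0 0 0 0 0 0 0.015"

```text
t: 12.82
tcp_pos: [0.5061, -0.0599, 0.0901]
ee_rot: [-0.674, 0.215, -0.215, 0.674]
ft_force: [0.8, -1.6, -0.5]
grip_width: 0.0214
```

```bash
python3 -c "
from plan import *
st()"
```

```text
t 12.825 p [ 0.5061 -0.0599  0.0901] yaw 54.62 ydir [-1.e-04  1.e-04 -1.e+00] F [ 0.79 -1.55 -0.46] M [-0.369 -0.357  0.064] g 0.0214  q [ 0.405  0.575 -0.476  1.986  0.411  0.674  0.622]
```

move_arm:
  steps: "0.0006 0 -0.0003 0 0 0 0.015; 0 0.001 0 0 0 0 0.015; 0 0.001 0 0 0 0 0.015; 0 0 0 0 0 0 0.015"

```text
t: 13.32
tcp_pos: [0.5063, -0.0604, 0.088]
ee_rot: [-0.674, 0.215, -0.215, 0.674]
ft_force: [0.2, -0.2, -1.0]
grip_width: 0.0214
```

```bash
python3 -c "
from plan import *
st()"
```

```text
t 13.325 p [ 0.5063 -0.0604  0.088 ] yaw 54.62 ydir [-5.e-04  2.e-04 -1.e+00] F [ 0.23 -0.2  -1.02] M [ 0.001 -0.125 -0.022] g 0.0214  q [ 0.404  0.579 -0.474  1.986  0.413  0.671  0.621]
```

move_arm:
  steps: "0 0.001 0 0 0 0 0.015; 0 0.001 0 0 0 0 0.015; 0 0.001 0 0 0 0 0.015; 0 0 0 0 0 0 0.015"

```text
t: 13.82
tcp_pos: [0.5062, -0.0604, 0.0851]
ee_rot: [0.674, -0.215, 0.215, -0.674]
ft_force: [-0.8, 0.2, -1.0]
grip_width: 0.0215
```

```bash
python3 -c "
from plan import *
st()"
```

```text
t 13.825 p [ 0.5062 -0.0604  0.0851] yaw 54.62 ydir [-6.e-04  1.e-04 -1.e+00] F [-0.82  0.22 -1.01] M [0.109 0.041 0.007] g 0.0215  q [ 0.402  0.584 -0.471  1.987  0.417  0.665  0.618]
```

move_arm:
  steps: "0 0.001 0 0 0 0 0.015; 0 0.001 0 0 0 0 0.015; 0 0.001 0 0 0 0 0.015; 0 0 0 0 0 0 0.015"

```text
t: 14.32
tcp_pos: [0.506, -0.0604, 0.0819]
ee_rot: [0.674, -0.215, 0.215, -0.674]
ft_force: [-2.2, 1.5, -2.0]
grip_width: 0.0219
```

```bash
python3 -c "
from plan import *
st()"
```

```text
t 14.325 p [ 0.506  -0.0604  0.0819] yaw 54.62 ydir [-1.e-03  3.e-04 -1.e+00] F [-2.21  1.47 -1.98] M [0.428 0.341 0.001] g 0.0219  q [ 0.399  0.589 -0.467  1.989  0.421  0.659  0.615]
```

move_arm:
  steps: "-0.0004 0 0 0 0 0 0.015; 0 0.001 0 0 0 0 0.015; 0 0.001 0 0 0 0 0.015; 0 0 0 0 0 0 0.015"

```text
t: 14.82
tcp_pos: [0.5061, -0.0603, 0.0801]
ee_rot: [-0.674, 0.215, -0.215, 0.674]
ft_force: [-2.1, 1.4, -1.4]
grip_width: 0.0216
```

```bash
python3 -c "
from plan import *
st()"
```

```text
t 14.825 p [ 0.5061 -0.0603  0.0801] yaw 54.62 ydir [-1.e-04  1.e-04 -1.e+00] F [-2.06  1.37 -1.37] M [ 0.411  0.349 -0.009] g 0.0216  q [ 0.397  0.592 -0.465  1.99   0.423  0.655  0.612]
```

move_arm:
  steps: "-0.0003 0.001 0 0 0 0 0.015; 0 0.001 0 0 0 0 0.015; 0 0 0 0 0 0 0.015"

```text
t: 15.2
tcp_pos: [0.506, -0.0602, 0.0781]
ee_rot: [-0.674, 0.215, -0.215, 0.674]
ft_force: [-1.0, 1.2, -2.4]
grip_width: 0.0219
```

```bash
python3 -c "
from plan import *
st()
from h import *
load(); fr=CAM['side']['frame']
crop('side',315,160,370,220,11,'pics/s8.png',1.8,fr)
"
```

```text
t 15.2 p [ 0.506  -0.0602  0.0781] yaw 54.61 ydir [ 2.e-04  0.e+00 -1.e+00] F [-0.98  1.23 -2.36] M [ 0.329  0.152 -0.014] g 0.0219  q [ 0.395  0.595 -0.463  1.991  0.426  0.65   0.61 ]
```

View pics/s8.png

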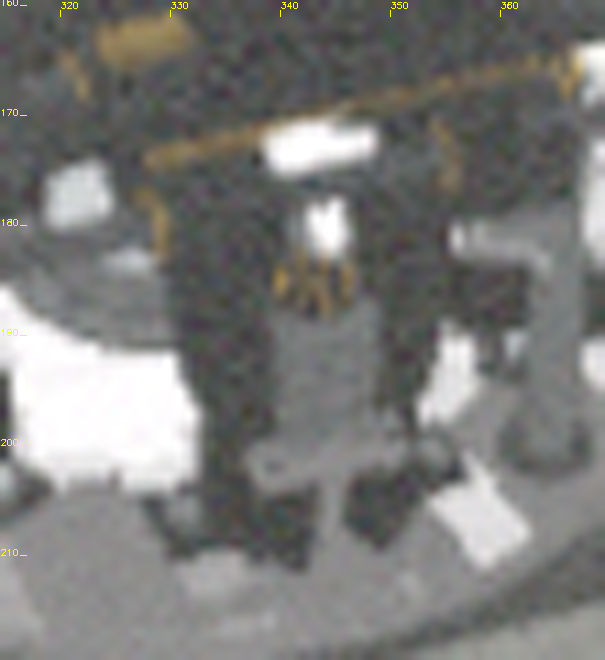

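move_arm:
  steps: "0 0.001 0 0 0 0 0.015; 0 0 0 0 0 0 0.015"

```text
t: 15.55
tcp_pos: [0.506, -0.0602, 0.0772]
ee_rot: [0.674, -0.215, 0.215, -0.674]
ft_force: [-1.5, 0.6, -1.2]
grip_width: 0.0214
```

move_arm:
  steps: "0 0.001 0 0 0 0 0.015; 0 0 0 0 0 0 0.015"

```text
t: 15.8
tcp_pos: [0.5061, -0.0602, 0.0771]
ee_rot: [0.674, -0.215, 0.215, -0.673]
ft_force: [-5.5, 1.6, 10.3]
grip_width: 0.0221
```

move_arm:
  steps: "0.0003 0.0004 0 0 0 0 0.015; 0 0 0 0 0 0 0.015"

```text
t: 16.05
tcp_pos: [0.5062, -0.0602, 0.077]
ee_rot: [0.674, -0.215, 0.215, -0.673]
ft_force: [-6.8, 2.3, 16.3]
grip_width: 0.0212
```

```bash
python3 -c "
from plan import *
st()
from h import *
load(); fr=CAM['side']['frame']
crop('side',315,160,370,220,11,'pics/s9.png',1.8,fr)
st()
"
```

```text
t 16.05 p [ 0.5062 -0.0602  0.077 ] yaw 54.61 ydir [-1.e-04 -8.e-04 -1.e+00] F [-6.78  2.27 16.28] M [0.383 1.421 0.112] g 0.0212  q [ 0.393  0.597 -0.461  1.991  0.428  0.649  0.607]
t 16.15 p [ 0.5062 -0.0603  0.077 ] yaw 54.61 ydir [-1.e-04 -8.e-04 -1.e+00] F [-7.3   1.71 16.5 ] M [ 0.365  1.395 -0.029] g 0.0219  q [ 0.393  0.597 -0.461  1.991  0.428  0.649  0.607]
```

View pics/s9.png

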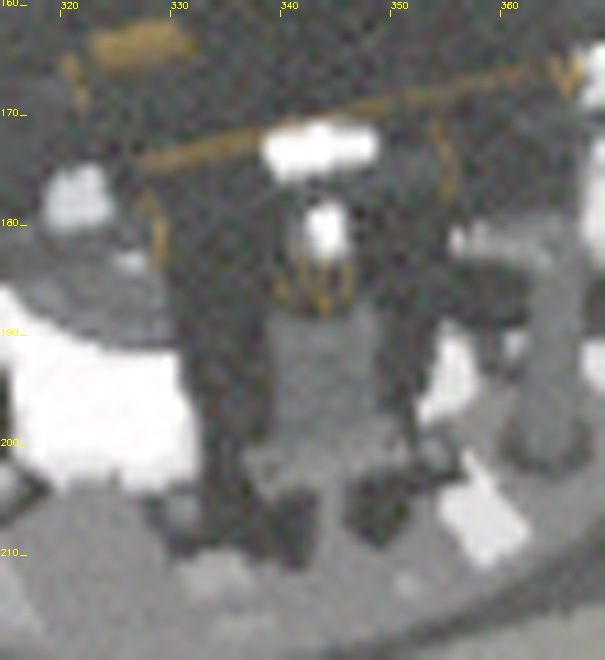

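move_arm:
  steps: "-0.0004 0.0003 0 0 0 0 0.015; 0 0 0 0 0 0 0.015"

```text
t: 16.4
tcp_pos: [0.5062, -0.0602, 0.077]
ee_rot: [0.674, -0.215, 0.215, -0.673]
ft_force: [-7.2, 0.8, 17.7]
grip_width: 0.0217
```

```bash
python3 -c "
from plan import *
st()
"
```

```text
t 16.4 p [ 0.5062 -0.0602  0.077 ] yaw 54.61 ydir [ 6.0e-04 -1.1e-03 -1.0e+00] F [-7.19  0.81 17.67] M [0.235 1.34  0.018] g 0.0217  q [ 0.393  0.597 -0.461  1.992  0.429  0.648  0.606]
```

move_arm:
  steps: "0.0002 -0.0007 0 0 0 0 0.015; 0 -0.0005 0 0 0 0 0.015; 0 0 0 0 0 0 0.015; 0 0 0 0 0 0 0.03; 0 0 0 0 0 0 0.04; 0 0 0 0 0 0 0.04"

```text
t: 17.15
tcp_pos: [0.5063, -0.0604, 0.0767]
ee_rot: [-0.674, 0.215, -0.215, 0.674]
ft_force: [0.2, 0.2, 0.0]
grip_width: 0.0403
```

```bash
python3 -c "
from plan import *
st()
"
```

```text
t 17.15 p [ 0.5063 -0.0604  0.0767] yaw 54.6 ydir [ 4.e-04 -1.e-04 -1.e+00] F [0.2  0.22 0.03] M [-0.008 -0.171  0.023] g 0.0403  q [ 0.394  0.598 -0.461  1.991  0.428  0.648  0.608]
```

```bash
python3 -c "
from plan import *
plan([(.5063,-.0604,.125,54.6,4),(.4714,-.1013,.135,85.1,4)],.04)"
```

```text
0 -0.0121 0 0 -0 0 0.04; 0 -0.0121 0 0 -0 0 0.04; 0 -0.012 0 0 -0 0 0.04; 0 -0.0121 0 0 -0 0 0.04; -0.0012 -0.0025 -0.0134 0 -7.63 0 0.04; -0.0029 -0.0025 -0.0131 0 -7.63 0 0.04; -0.0047 -0.0025 -0.0126 0 -7.63 0 0.04; -0.0063 -0.0025 -0.0119 0 -7.63 0 0.04

end [ 0.4714 -0.1013  0.135 ] 85.12
```

move_arm:
  steps: "0 -0.008 0 0 0 0 0.04; 0 -0.012 0 0 0 0 0.04; 0 -0.015 0 0 0 0 0.04; 0 -0.0155 0 0 0 0 0.04; -0.0012 -0.0025 -0.0134 0 -7.63 0 0.04; -0.0029 -0.0025 -0.0131 0 -7.63 0 0.04; -0.0047 -0.0025 -0.0126 0 -7.63 0 0.03; -0.0063 -0.0025 -0.0119 0 -7.63 0 0.03"

```text
t: 18.15
tcp_pos: [0.471, -0.1017, 0.1382]
ee_rot: [0.707, -0.028, 0.029, -0.706]
ft_force: [0.3, -0.3, -0.0]
grip_width: 0.0298
```

```bash
python3 -c "
from plan import *
st()
from h import *
load(); fr=CAM['side']['frame']
p=cur()[0]; print(proj('side',[p,[.4714,-.1013,.108]]))
crop('side',310,135,385,220,8,'pics/s10.png',1.5,fr)
crop('top',298,128,412,238,6,'pics/t10.png',2,CAM['top']['frame'])
st()
"
```

```text
t 18.15 p [ 0.471  -0.1017  0.1382] yaw 85.37 ydir [ 7.e-04 -7.e-04 -1.e+00] F [ 0.31 -0.31 -0.04] M [ 0.033 -0.181  0.03 ] g 0.0298  q [ 0.65   0.488 -0.657  2.025  0.428  0.764  1.224]
[[367.11954656 172.07380948]
 [365.72908816 182.52213347]]
t 18.25 p [ 0.4706 -0.1026  0.138 ] yaw 85.05 ydir [-0.     -0.0011 -1.    ] F [-0.07  0.   -0.6 ] M [ 0.037 -0.148 -0.019] g 0.0299  q [ 0.651  0.488 -0.656  2.026  0.428  0.764  1.221]
```

View pics/s10.png

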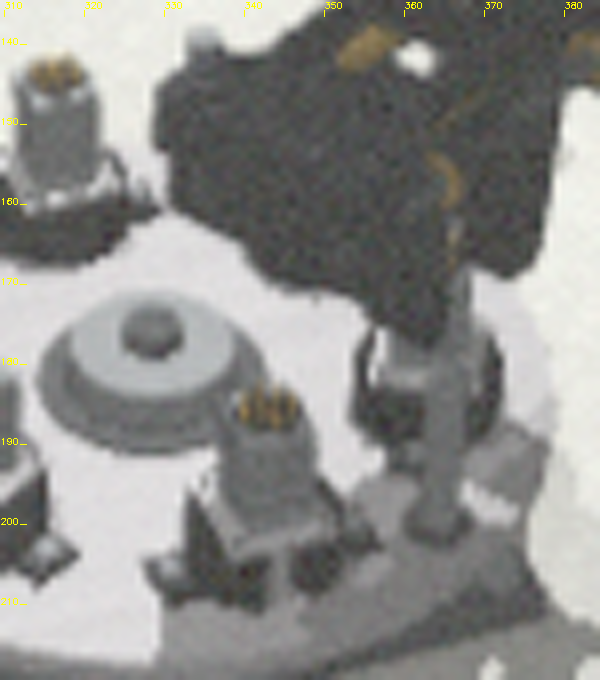

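View pics/t10.png

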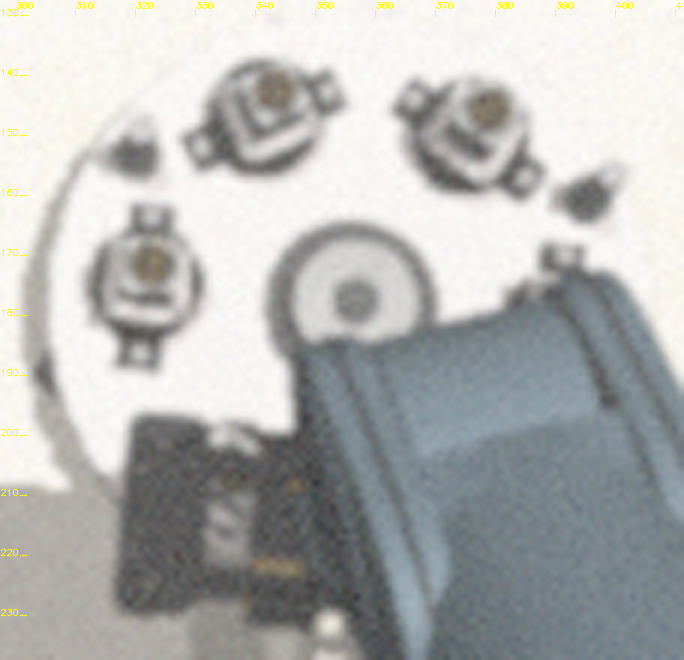

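move_arm:
  steps: "0.0003 0.01 0.0008 0 0 0 0.03; 0 0.01 0 0 0 0 0.03; 0 0.006 0 0 0 0 0.03; 0 0 0 0 0 0 0.03"

```text
t: 18.75
tcp_pos: [0.4711, -0.0999, 0.1105]
ee_rot: [-0.706, 0.03, -0.029, 0.707]
ft_force: [-0.2, 0.1, 0.2]
grip_width: 0.0301
```

```bash
python3 -c "
from plan import *
st()
from h import *
load(); fr=CAM['side']['frame']
p=cur()[0]; print(proj('side',[p,[.4714,-.1013,.108]]))
crop('side',330,145,385,215,9,'pics/s11.png',1.8,fr)
crop('side',330,145,385,215,9,'pics/s11b.png',1.2,fr)
"
```

```text
t 18.75 p [ 0.4711 -0.0999  0.1105] yaw 85.15 ydir [-1.4e-03  5.0e-04 -1.0e+00] F [-0.2   0.07  0.24] M [ 0.055 -0.14  -0.018] g 0.0301  q [ 0.617  0.534 -0.623  2.04   0.472  0.712  1.18 ]
[[365.48724174 181.71064818]
 [365.72908816 182.52213347]]
```

View pics/s11.png

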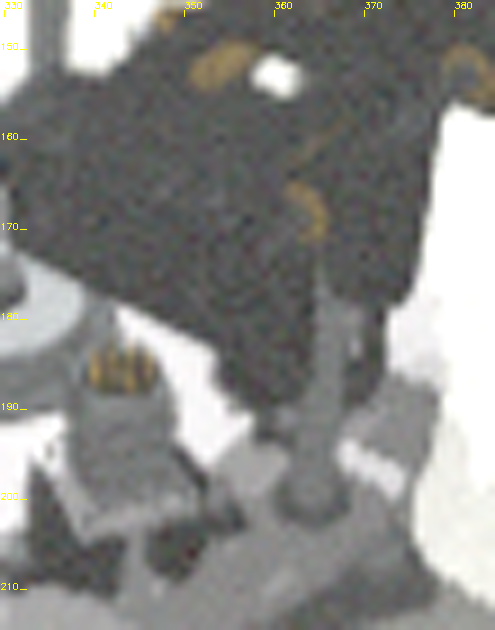

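move_arm:
  steps: "0 0.004 0 0 0 0 0.03; 0 0.004 0 0 0 0 0.03; 0 0.002 0 0 0 0 0.03; 0 0 0 0 0 0 0.03"

```text
t: 19.35
tcp_pos: [0.4714, -0.1004, 0.101]
ee_rot: [-0.706, 0.03, -0.03, 0.706]
ft_force: [0.8, -0.2, 0.3]
grip_width: 0.03
```

Past the pin top freely; go down further, then narrow the cage.

move_arm:
  steps: "0 0.006 0 0 0 0 0.03; 0 0.006 0 0 0 0 0.03; 0 0.002 0 0 0 0 0.02; 0 0 0 0 0 0 0.018; 0 0 0 0 0 0 0.018"

```text
t: 19.98
tcp_pos: [0.4716, -0.1004, 0.0873]
ee_rot: [-0.706, 0.03, -0.03, 0.706]
ft_force: [-0.8, -0.1, 0.1]
grip_width: 0.0183
```

```bash
python3 -c "
from plan import *
st()
import numpy as np
H=np.array([.579,-.1105]); 
w=[]
for a in np.arange(175.1-4,110,-4): w.append((H[0]+.108*np.cos(np.radians(a)),H[1]+.108*np.sin(np.radians(a)),.087,a-90,1))
plan(w,.018)
print(np.degrees(np.arctan2(*(cur()[0][:2]-H)[::-1])))
"
```

```text
t 19.975 p [ 0.4716 -0.1004  0.0873] yaw 85.13 ydir [ 1.e-04 -0.e+00 -1.e+00] F [-0.75 -0.1   0.11] M [ 0.087 -0.133 -0.04 ] g 0.0183  q [ 0.591  0.573 -0.592  2.051  0.512  0.665  1.146]
0.0002 0.0003 0.0066 0 4.03 0 0.018; 0.0002 -0 0.0076 0 4 0 0.018; 0.0003 -0 0.0075 0 4 0 0.018; 0.0003 -0 0.0075 0 4 0 0.018; 0.0002 -0 0.0076 0 4 0 0.018; 0.0003 -0 0.0075 0 4 0 0.018; 0.0002 -0 0.0075 0 4 0 0.018; 0.0003 -0 0.0076 0 4 0 0.018

0.0003 -0 0.0075 0 4 0 0.018; 0.0002 -0 0.0075 0 4 0 0.018; 0.0003 -0 0.0076 0 4 0 0.018; 0.0003 -0 0.0075 0 4 0 0.018; 0.0002 -0 0.0075 0 4 0 0.018; 0.0003 -0 0.0076 0 4 0 0.018; 0.0002 -0 0.0075 0 4 0 0.018; 0.0003 -0 0.0075 0 4 0 0.018

end [ 0.5401 -0.0097  0.087 ] 21.1
174.62189172558888
```

move_arm:
  steps: "0 0 0.0035 0 2 0 0.018; 0.0002 0 0.004 0 2 0 0.018; 0.0002 0 0.0057 0 3 0 0.018; 0.0002 0 0.0057 0 3 0 0.018; 0.0002 0 0.0057 0 3 0 0.018; 0 0 0 0 0 0 0.018"

```text
t: 20.72
tcp_pos: [0.4757, -0.079, 0.0872]
ee_rot: [0.7, -0.112, 0.111, -0.697]
ft_force: [-1.2, -6.4, 2.2]
grip_width: 0.0182
```

```bash
cat > w.py <<'E'
from plan import *
st()
H=np.array([.579,-.1105]); d=cur()[0][:2]-H
print("ang",np.degrees(np.arctan2(d[1],d[0])),"r",np.hypot(*d))
a0=np.degrees(np.arctan2(d[1],d[0]))
w=[]
for a in np.arange(a0-3,114.9,-3): w.append((H[0]+.108*np.cos(np.radians(a)),H[1]+.108*np.sin(np.radians(a)),.087,a-90,1))
plan(w,.018)
E
python3 w.py
```

```text
t 20.725 p [ 0.4757 -0.079   0.0872] yaw 71.91 ydir [-0.002  -0.0039 -1.    ] F [-1.24 -6.35  2.21] M [-1.569  0.223  0.01 ] g 0.0182  q [ 0.498  0.559 -0.533  2.052  0.468  0.652  0.906]
ang 163.04049903425621 r 0.10798392905820883
0 0.0002 0.0057 0 1.87 0 0.018; 0.0002 -0 0.0056 0 3 0 0.018; 0.0001 -0 0.0057 0 3 0 0.018; 0.0002 -0 0.0056 0 3 0 0.018; 0.0001 -0 0.0057 0 3 0 0.018; 0.0002 -0 0.0056 0 3 0 0.018; 0.0001 -0 0.0057 0 3 0 0.018; 0.0002 -0 0.0056 0 3 0 0.018

0.0001 -0 0.0057 0 3 0 0.018; 0.0002 -0 0.0056 0 3 0 0.018; 0.0001 -0 0.0057 0 3 0 0.018; 0.0002 -0 0.0056 0 3 0 0.018; 0.0001 -0 0.0057 0 3 0 0.018; 0.0002 -0 0.0056 0 3 0 0.018; 0.0001 -0 0.0057 0 3 0 0.018; 0.0001 -0 0.0056 0 3 0 0.018

end [ 0.5332 -0.0126  0.087 ] 25.04
```

move_arm:
  steps: "0.0002 0 0.0056 0 3 0 0.018; 0.0002 0 0.0057 0 3 0 0.018; 0.0001 0 0.0057 0 3 0 0.018; 0.0002 0 0.0056 0 3 0 0.018; 0.0001 0 0.0057 0 3 0 0.018; 0.0002 0 0.0056 0 3 0 0.018; 0.0001 0 0.0057 0 3 0 0.018; 0 0 0 0 0 0 0.018"

```text
t: 21.72
tcp_pos: [0.4946, -0.0426, 0.0872]
ee_rot: [0.667, -0.236, 0.236, -0.666]
ft_force: [-2.6, -3.2, 1.9]
grip_width: 0.0178
```

```bash
python3 w.py
```

```text
t 21.725 p [ 0.4946 -0.0426  0.0872] yaw 51.01 ydir [-0.0017 -0.0018 -1.    ] F [-2.59 -3.19  1.92] M [-0.652  0.34  -0.026] g 0.0178  q [ 0.349  0.558 -0.444  2.021  0.39   0.647  0.538]
ang 141.1968672789818 r 0.10834365650428891
0.0005 0.0002 0.0057 0 2.81 0 0.018; 0.0001 0 0.0056 0 3 0 0.018; 0.0002 0 0.0057 0 3 0 0.018; 0.0001 0 0.0056 0 3 0 0.018; 0.0002 0 0.0057 0 3 0 0.018; 0.0001 0 0.0056 0 3 0 0.018; 0.0002 0 0.0057 0 3 0 0.018; 0.0001 0 0.0056 0 3 0 0.018

end [ 0.5296 -0.0144  0.087 ] 27.2
```

move_arm:
  steps: "0.0002 0 0.0057 0 3 0 0.018; 0.0001 0 0.0056 0 3 0 0.018; 0.0002 0 0.0057 0 3 0 0.018; 0.0001 0 0.0056 0 3 0 0.018; 0.0002 0 0.0057 0 3 0 0.018; 0.0001 0 0.0056 0 3 0 0.018; 0.0002 0 0.0057 0 3 0 0.018; 0.0001 0 0.0056 0 3 0 0.018"

```text
t: 22.72
tcp_pos: [0.53, -0.0136, 0.0872]
ee_rot: [0.603, -0.37, 0.369, -0.603]
ft_force: [-1.3, -2.9, 0.1]
grip_width: 0.0178
```

```bash
python3 w.py
```

```text
t 22.725 p [ 0.53   -0.0136  0.0872] yaw 26.99 ydir [-5.e-04 -4.e-04 -1.e+00] F [-1.33 -2.92  0.07] M [-0.393  0.109  0.01 ] g 0.0178  q [ 0.203  0.583 -0.337  1.941  0.3    0.666  0.151]
ang 116.81000862883367 r 0.10860415396887545
end [ 0.53   -0.0136  0.0872] 26.99
```

move_arm:
  steps: "0.0001 0 0.0032 0 1.8 0 0.018; 0 0 0 0 0 0 0.018; 0 0 0 0 0 0 0.018; 0 0 0 0 0 0 0.018"

```text
t: 23.22
tcp_pos: [0.5331, -0.0118, 0.0872]
ee_rot: [-0.597, 0.378, -0.378, 0.598]
ft_force: [0.2, -0.4, -0.2]
grip_width: 0.0179
```

```bash
python3 w.py; python3 -c "
from h import *
load()
crop('side',270,130,390,235,6,'pics/s12.png',1.6,CAM['side']['frame'])
crop('top',298,128,412,238,6,'pics/t12.png',2,CAM['top']['frame'])"
```

```text
t 23.225 p [ 0.5331 -0.0118  0.0872] yaw 25.35 ydir [ 2.e-04  3.e-04 -1.e+00] F [ 0.23 -0.37 -0.21] M [ 0.019 -0.132 -0.014] g 0.0179  q [ 0.195  0.585 -0.331  1.935  0.293  0.668  0.126]
ang 114.94233699177687 r 0.10881285303330353
end [ 0.5331 -0.0118  0.0872] 25.35
```

View pics/s12.png

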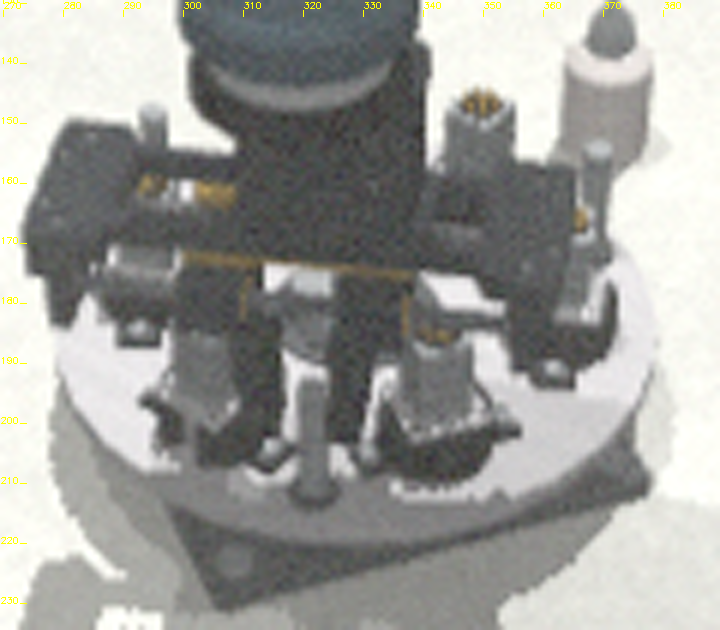

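View pics/t12.png

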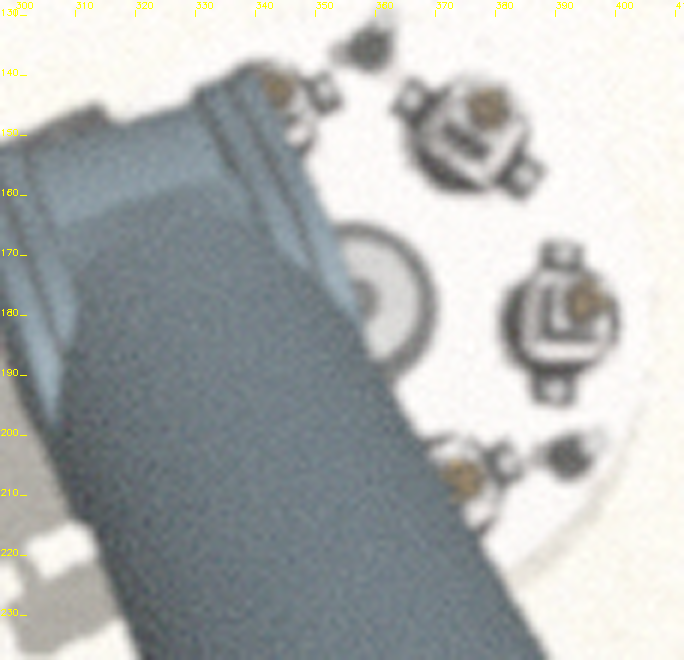

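move_arm:
  steps: "0 0 0 0 0 0 0.026; 0 -0.006 0 0 0 0 0.026; 0 -0.012 0 0 0 0 0.026; 0 -0.02 0 0 0 0 0.026; 0 -0.03 0 0 0 0 0.026; 0 -0.04 0 0 0 0 0.026; 0 -0.03 0 0 0 0 0.026; 0 0 0 0 0 0 0.026"

```text
t: 24.32
tcp_pos: [0.5348, -0.0119, 0.2283]
ee_rot: [-0.596, 0.377, -0.38, 0.598]
ft_force: [-0.2, 0.1, -0.4]
grip_width: 0.0262
```

```bash
python3 -c "
from plan import *
st()
plan([(.45,.30,.25,25,7)],.026)"
```

```text
t 24.325 p [ 0.5348 -0.0119  0.2283] yaw 25.32 ydir [ 5.6e-03 -2.0e-04 -1.0e+00] F [-0.15  0.11 -0.4 ] M [-0.038 -0.163 -0.059] g 0.0262  q [ 0.259  0.381 -0.402  1.84   0.181  0.95   0.22 ]
-0.0455 -0.0031 0.0081 0 0.05 0 0.026; -0.0454 -0.0031 0.0081 0 0.05 0 0.026; -0.0455 -0.0031 0.008 0 0.05 0 0.026; -0.0455 -0.0031 0.008 0 0.05 0 0.026; -0.0454 -0.0031 0.008 0 0.05 0 0.026; -0.0455 -0.0031 0.0079 0 0.05 0 0.026; -0.0455 -0.0031 0.0078 0 0.05 0 0.026

end [0.45 0.3  0.25] 24.97
```

move_arm:
  steps: "-0.0455 -0.0031 0.0081 0 0 0 0.026; -0.0454 -0.0031 0.0081 0 0 0 0.026; -0.0455 -0.0031 0.008 0 0 0 0.026; -0.0455 -0.0031 0.008 0 0 0 0.026; -0.0454 -0.0031 0.008 0 0 0 0.026; -0.0455 -0.0031 0.008 0 0 0 0.026; 0 0 0 0 0 0 0.026"

```text
t: 25.2
tcp_pos: [0.4578, 0.259, 0.2436]
ee_rot: [-0.598, 0.377, -0.376, 0.599]
ft_force: [0.2, -0.5, -0.5]
grip_width: 0.0262
```

```bash
python3 -c "
from h import *
load()
cv2.imwrite('pics/s13f.png',CAM['side']['frame']); cv2.imwrite('pics/t13f.png',CAM['top']['frame'])
crop('side',270,130,390,235,6,'pics/s13.png',1.5,CAM['side']['frame'])
crop('top',298,128,412,238,6,'pics/t13.png',2,CAM['top']['frame'])"
```

View pics/s13.png

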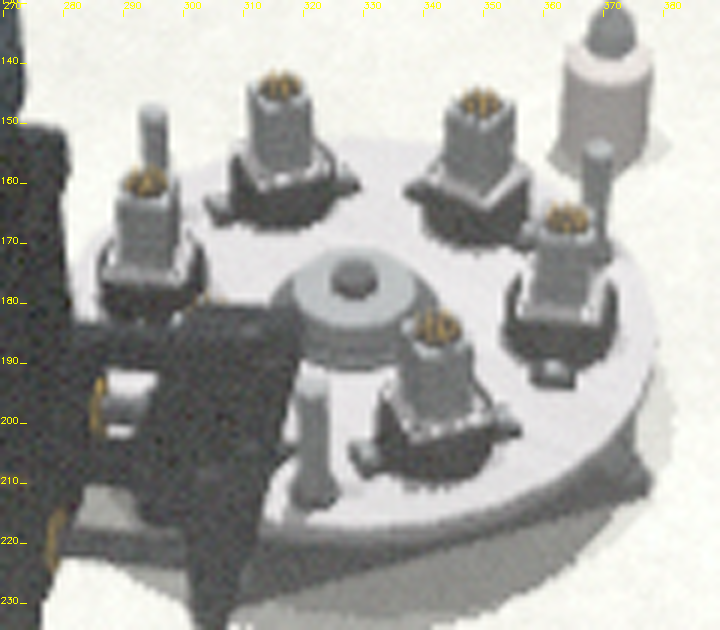

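View pics/t13.png

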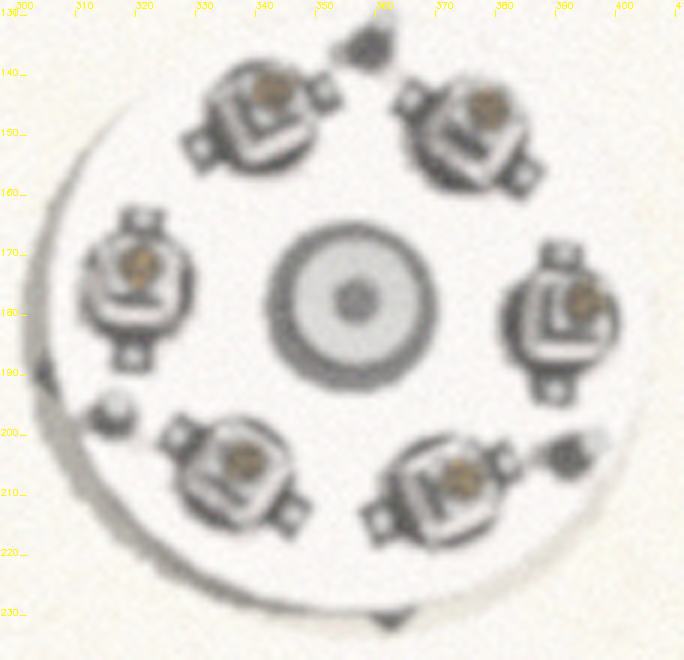

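View pics/s13f.png

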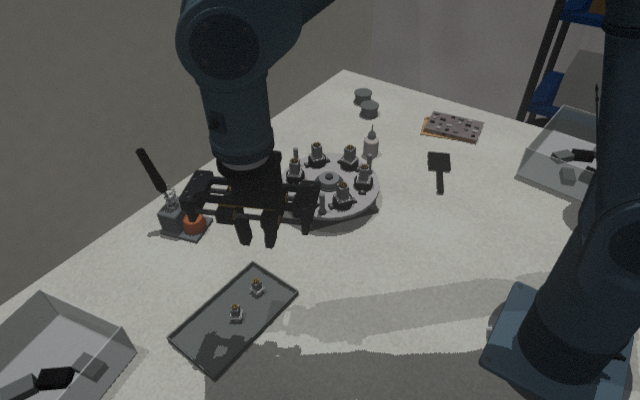

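```bash
python3 -c "
from h import *
load()
# top of pins bright ends: read from crop
P=[ray('top',298+u/6-.5,128+v/6-.5,.108) for u,v in((380,25),(600,440),(118,407))]
P0=[ray('top',298+u/5-.5,128+v/5-.5,.108) for u,v in((508,148),(285,470),(125,102))]
for A in(P,P0):
  c=np.mean(A,0); print(c.round(4),[round(float(np.degrees(np.arctan2(p[1]-c[1],p[0]-c[0]))),1) for p in A])
S=[ray('side',270+u/6-.5,130+v/6-.5,.108) for u,v in((313,383),(153,108),(598,146))]
c=np.mean(S,0); print(c.round(4),[round(float(np.degrees(np.arctan2(p[1]-c[1],p[0]-c[0]))),1) for p in S])
crop('side',282,150,312,190,15,'pics/s14.png',1.5,CAM['side']['frame'])
crop('side',325,175,365,215,13,'pics/s14b.png',1.5,CAM['side']['frame'])
"
```

```text
[ 0.576  -0.1106  0.108 ] [-2.8, -122.3, 116.4]
[ 0.5771 -0.111   0.108 ] [-64.7, 175.0, 53.4]
[ 0.581  -0.1116  0.108 ] [116.2, -4.2, -124.1]
```

View pics/s14.png

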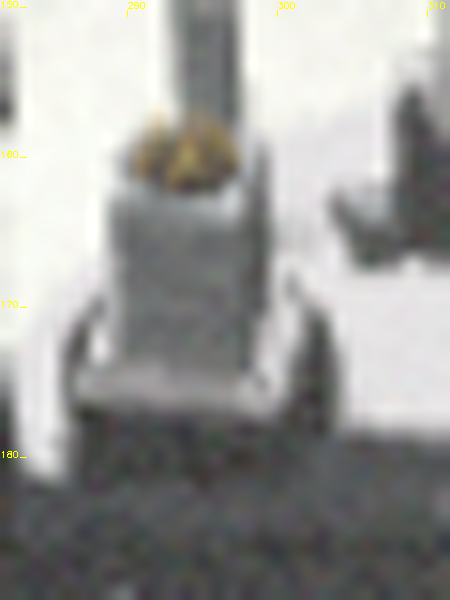

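View pics/s14b.png

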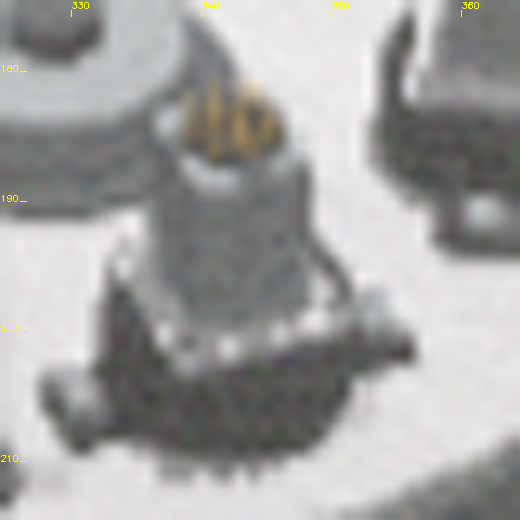

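```bash
python3 -c "
from plan import *
st(); print(env.job_done())"
```

```text
t 25.4 p [0.4603 0.2534 0.2432] yaw 25.21 ydir [-8.0e-04 -1.4e-03 -1.0e+00] F [ 0.46 -0.82  0.29] M [-0.074 -0.038 -0.011] g 0.0258  q [-0.179  0.366 -0.51   1.838  0.211  0.992 -0.337]
the job is handed in; nothing more can be done
None
```

I loaded the large connector into the empty nest and turned the dial one click clockwise. I handed the job in at about 25.4 s with the arm clear of everything; no verdict was reported.

- **Loading:** I showed the connector to the side camera to find its key rib, then eased it into the bore, following the side forces by up to about 1.5 mm. It stopped hard at the height expected for the flange on the nest. My hardest push was about 18 N.
- **Turning:** I held `pin_a` loosely between the fingers, pushed with about 6 N and followed it round. The side force was near zero at the end, so the dial appears to rest in its stop.
- **Last pictures:** The flange looks flat on the nest, and the two small connectors, the bottle and the brush look unmoved.

Two checks did not fully agree:

- **Turn angle:** The side camera gave about 59.4° and the top camera, which I read more coarsely, about 57.5°. Both are within the allowed 60 ± 4.6°.
- **Stud resistance:** I never felt the stud's 5 to 10 N as a separate step before the hard stop. That the connector is home rests on the height, the hard stop and the pictures.

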